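# Unlock the bobbin rail with the release pin and unload it

### The job

Release the rail's locked gate by pushing the thin release pin down through the small hole in the grey housing, then slide every bobbin along the channel to the exit pocket, lift it out there and stand it upright in a free compartment of the grey tray. When the rail is empty, push the red gate shut until its catch holds it, and see that the pin is back standing in its wooden block; leave the sanding block, the tape roll and the oil can alone.

Things in the scene. Friction and masses are not known exactly. Their poses are not given: they have to be found in the camera images.
- rail: Fixed wooden rail, 328 mm long (y from -168 to +160), with an undercut channel along its y axis at x = 0, open above. Origin on the bench below the channel; z up, +x is its far side from the robot (yaw within 0.2). Channel floor 8 mm above the bench, inside width 52 mm (x -26 to 26), walls 8 mm thick, 26 mm high. Gate at y = -96 to -86, exit pocket beyond it at the -y end.
- slot (a point): Middle of the lipped part of the channel, on its floor; rail frame (0, 34, 8) mm. For rail y from -83 to +152 mm aluminium lips (18 to 23 mm above the floor) overhang both sides and leave a slot 35 mm wide: a bobbin's foot is caught under them, so there it can only be slid along y, not lifted out; the foot has 6 mm of play below the lips and slides freely when raised 2 to 4 mm.
- access_hole (a point): Centre of the mouth of the vertical access hole, 15 mm across, in the top of the grey housing (rail x -78 to -34, y -84 to -46, top 48 mm above the bench; plate 6 mm thick). The hidden catch's pad, 16 mm across, lies 14 mm below this point; pushing it down 8 mm or more frees the gate, it stops at 14 mm. Spring 3.6 to 7.8 N. A guide block of the same height lies at rail y -112 to -98.
- pocket (a point): Centre of the exit pocket, on the channel floor; rail frame (0, -129, 8) mm. The pocket is 52 x 62 mm (rail x, y), walls 18 mm above its floor, without lips: here a bobbin can be lifted straight up.
- gate (a joint): Travel (m) of the red gate along the rail's -x, towards the robot: 0 = shut and caught, 0.050 = fully open. Once the catch is tripped a spring throws it fully open and holds it there. To shut it, push it to the rail's +x (1 to 6.5 N) up to its stop 3 mm beyond 0 (-0.003): the catch springs in and then holds it within 1 mm of 0. Let go sooner, it springs open again.
- gate_plate (a point): Middle of the top edge of the near (-x) face of the gate's red push plate, moving with the gate. The plate is 34 mm wide (rail's y), 10 mm thick, its near face upright and reaching from 13 to 56 mm above the bench; nothing is in front of it. Gate beam behind it: top at z = 40 mm.
- pin: Release pin, 120 mm long, standing upright in its block. Origin: centre of the lower tip; z along the pin up the handle. Steel rod 8 mm in diameter from 0 to 60 mm, steel collar 28 mm across from 60 to 65 mm, blue handle 18 mm across from 65 to 120 mm. 80 g.
- pin_block: Fixed wooden block, 80 x 80 x 75 mm, origin under its centre, with a vertical hole 15 mm across and 68 mm deep in the middle of its top, in which the pin stands, its collar lying on the top.
- pin_seat (a point): Centre of the mouth of the block's hole, 75 mm above the bench. With the pin home its tip is 60 mm below this point.
- tray: Loose grey tray, 66 x 249 mm (its x, y), 55 mm high, walls, dividers and floor 5 mm, 0.8 kg; origin under its centre, z up. Three dividers make four open compartments in a row, each 56 x 56 mm inside, centred at tray y = -91.5, -30.5, +30.5 and +91.5 mm; one bobbin stands in each.
- bobbin0: Turned wooden bobbin, 80 mm tall, standing upright in the rail's channel. Origin: centre of its underside; z up. Foot 47 mm across (0 to 12 mm), waist 28 mm across (12 to 69 mm), head 47 mm across (69 to 80 mm). 35 g. May be absent.
- bobbin1: Turned wooden bobbin, 80 mm tall, standing upright in the rail's channel. Origin: centre of its underside; z up. Foot 47 mm across (0 to 12 mm), waist 28 mm across (12 to 69 mm), head 47 mm across (69 to 80 mm). 35 g. May be absent.
- bobbin2: Turned wooden bobbin, 80 mm tall, standing upright in the rail's channel. Origin: centre of its underside; z up. Foot 47 mm across (0 to 12 mm), waist 28 mm across (12 to 69 mm), head 47 mm across (69 to 80 mm). 35 g. May be absent.
- bobbin3: Turned wooden bobbin, 80 mm tall, standing upright in the rail's channel. Origin: centre of its underside; z up. Foot 47 mm across (0 to 12 mm), waist 28 mm across (12 to 69 mm), head 47 mm across (69 to 80 mm). 35 g. May be absent.
- sanding_block: Bystander: wooden sanding block 66 x 113 x 28 mm, loose; origin under its centre.
- masking_tape: Bystander: roll of tape, 100 mm across, 25 mm high, lying flat, loose; origin under its centre.
- oil_can: Bystander: grey oil can with spout, 72 x 83 x 172 mm, loose; origin under its centre.
Mind the look-alikes: they are no part of the job. There is more than one size of the pin; the one meant has the size given above. Leave any black or turquoise look-alike of the bobbin0 alone.

How it is judged:
By the outcome, as a careful person would: the job done as asked, in the order asked, and still so for the second after the job is handed in, with the robot touching nothing.
Of bobbin0, bobbin1, bobbin2, bobbin3 only 2 to 4 are there at a start; the rules pass over those that are not, and their reading is None.
At some moment in a run one of tray may be knocked a few centimetres aside while the robot is not near it.
It also fails if it takes over 210 s, if anything falls off the work surface, if the arm or the gripper's body presses on something with over 40 N, if the wrist force passes 120 N, or if a joint passes its speed limit or range.

### The arm

A 7-joint arm with a two-finger parallel gripper is mounted at the origin on a cart in front of the work surface, level with it; the furniture and walls round the work are solid. World frame = base frame: x ahead of the robot, y to its left, z up, the work surface at z = 0. Lengths are in m, angles in rad, forces in N, time in s.
With the tool pointing down it reaches from about 0.4 to 0.85 m from the base axis. Payload 10.4 kg.
Tool frame: the origin (TCP) lies at the very end of the fingers, on their centre line; the grasp point (between the pads) lies r.hold_point_z behind it (r.hold_point_z is the distance from the TCP to the grasp point, in m); z points along the fingers, y is the direction in which the jaws open and shut (so a half turn about z gives the same grasp; the last joint's range is limited). The gripper opens to 87 mm and grips with 3 to 60 N. Pads are 19 mm wide; open, the fingers measure 117 mm over their backs; the gripper's body (75 mm by 190 mm) begins 51 mm behind the grasp point.
Start: joints at [1.16, 0.332, -0.065, 1.46, 0.022, 1.35, -0.088], TCP at [0.236, -0.579, 0.223] pointing down, gripper open.
Joint ranges: [-2.6, 2.6], [-0.5, 2.12], [-1.47, 1.34], [0.16, 2.42], [-1.27, 4.41], [0.06, 2.06], [-2.6, 2.6]. Speed limits (rad/s): [2.22, 2.22, 2.79, 2.79, 3.14, 3.14, 3.14].

### API

Orientations are given as a unit quaternion [x, y, z, w].
In Python, from bench import r gives the robot as it stands.
- The arm moves only by the tool send_rows, never from a script. Its argument "commands" is a list of rows, each a list of 7 numbers: the shift along the world's x, y, z normalised to -1 to 1, where 1 is 0.03 m, then the turn, a rotation vector about the world's x, y, z normalised to -1 to 1, where 1 is 5 degrees, then the gripper command: -1 is fully open, 1 is shut, values between are in proportion. In form: [[tx, ty, tz, ax, ay, az, jaw], ...]. A call has 1 to 10 rows; each row shifts and turns the pose as measured when the row begins; what a row does not reach is not made up. A row lasts 1/12 s, in which the tool goes at most 41.7 mm and 7.16 degrees, less where a joint would pass 70% of its speed; a pose out of reach is approached as far as the arm can. A call with a number of a shift or a turn outside -1 to 1 is refused whole. A call with a gripper value outside its range is refused whole. The fingers move at their own pace and stop on an object; "grip_force" is the grip in N (left out, the last holds). Time passes only in rows, so rows that do not move let the fingers close. It gives the time, the measured TCP pose, the force and the opening at its end, in the units of the state.
- r.read_state(): the state, without advancing time (a new reading comes with each control period).
- r.camera(name): name is "side" or "top"; returns the picture (400x640x3 uint8, blue, green, red); there is no depth.
- r.calibration(name): a dict with "K" (3x3 intrinsics, pixels), "R" (3x3) and "t" (3): a world point X has camera coordinates R X + t. Camera axes: x right, y down, z forward; pixel columns grow to the right and rows downward; lengths in m; the calibration is good to about 2 mm. A picture is of the moment at which its call begins. calibration takes no time and is no camera call.
- r.close_job(): hands the job in, once; it reports no verdict.
The state is a dict: "time": time; "joint_positions": joint angles; "joint_vel": joint speeds; "joint_torque": joint torques, N m; "ee_pos": TCP position; "eef_rot": TCP orientation; "ft_force": force on the tool from outside, world axes, zero at the start; "torque": the same for the moment, N m; "width": finger opening in m.
Only numpy, scipy, OpenCV 4.12 (cv2) and the standard library are available. Lean on these libraries where they do the work, as an engineer would, in place of code of your own. Each camera call takes 0.05 s, during which the arm holds its last target.

## Working session

There is one attempt and no reset: what is moved stays moved. The work goes in short steps, Python scripts to look and compute and a tool call to move; the robot and the scene stay as the last step left them, time stands still between calls to the robot, and variables do not carry over. Pictures are saved under pics/ and viewed, and the job is handed in when it is done.

Besides the shell and the picture viewer there is one more tool, called after "Emit:" as name(argument=value, ...), one argument or row to a line, values as JSON. send_rows: Moves the arm, as the interface text tells. Scaled input: -1 to 1 covers 0.03 m each way for a shift and 5 degrees each way for a turn. Its arguments: {"type":"object","properties":{"commands":{"type":"array"},"grip_force":{"type":"number"}},"required":["commands"]}

```bash
ls; mkdir -p pics; python3 - <<'E'
from bench import r
import cv2
s=r.read_state()
print(s['time'],s['ee_pos'],s['eef_rot'],s['ft_force'],s['width'],r.hold_point_z)
for n in('side','top'):
    cv2.imwrite(f'pics/{n}0.png',r.camera(n)); c=r.calibration(n); print(n,c['K'],c['R'],c['t'])
E
```

```text
pics
0.0 [ 0.23620526 -0.57821397  0.22174903] [ 9.81257508e-01  1.92699699e-01 -1.64359848e-04 -7.08001412e-04] [ 0.18185964 -0.47611276  0.50160004] 0.08706821527405008 0.0187
side [[386.62635337   0.         322.87607966]
 [  0.         386.62635337 194.13378232]
 [  0.           0.           1.        ]] [[ 0.98903869 -0.1471163  -0.01261986]
 [-0.11724912 -0.73053874 -0.67273011]
 [ 0.08975027  0.66683577 -0.73978033]] [-0.61683129  0.07319408  1.18461215]
top [[383.96958552   0.         325.32095565]
 [  0.         383.96958552 198.61800151]
 [  0.           0.           1.        ]] [[ 0.02162909 -0.99972795 -0.00872981]
 [-0.99854332 -0.02117009 -0.04962927]
 [ 0.04943096  0.00979053 -0.99872956]] [-0.07029403  0.6046312   1.08639937]
```

View pics/side0.png

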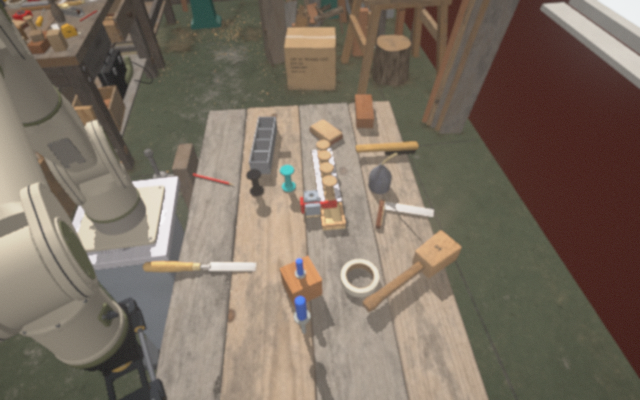

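View pics/top0.png

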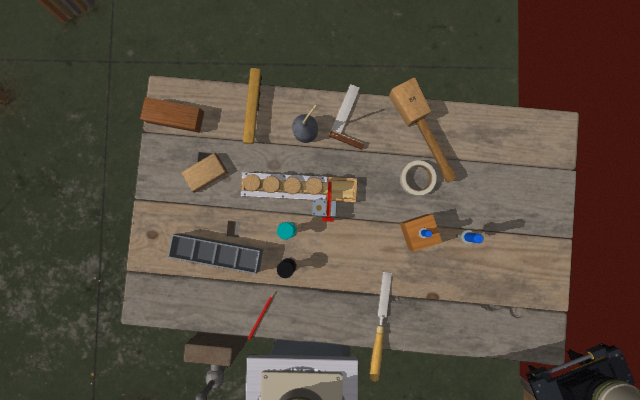

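```bash
cat > h.py <<'E'
import numpy as np, cv2
from bench import r
def ray(n,u,v):
    c=r.calibration(n);K=np.array(c['K']);R=np.array(c['R']);t=np.array(c['t'])
    o=-R.T@t; d=R.T@np.linalg.inv(K)@np.array([u,v,1.]); return o,d/np.linalg.norm(d)
def plane(n,u,v,z):
    o,d=ray(n,u,v); return o+d*(z-o[2])/d[2]
def proj(n,X):
    c=r.calibration(n); p=np.array(c['K'])@(np.array(c['R'])@np.array(X)+np.array(c['t'])); return p[:2]/p[2]
def two(a,b):
    (o1,d1),(o2,d2)=ray('side',*a),ray('top',*b)
    A=np.stack([d1,-d2],1); s=np.linalg.lstsq(A,o2-o1,rcond=None)[0]
    p,q=o1+s[0]*d1,o2+s[1]*d2; return (p+q)/2,np.linalg.norm(p-q)
def crop(im,x0,y0,x1,y1,k,f):
    cv2.imwrite(f,cv2.resize(im[y0:y1,x0:x1],None,fx=k,fy=k,interpolation=cv2.INTER_CUBIC))
E
python3 - <<'E'
from h import *
t=cv2.imread('pics/top0.png');s=cv2.imread('pics/side0.png')
crop(t,235,160,365,225,6,'pics/c1.png');crop(t,395,205,495,260,7,'pics/c2.png')
crop(s,270,245,345,335,6,'pics/c3.png');crop(s,290,130,360,240,5,'pics/c4.png');crop(t,160,210,300,285,5,'pics/c5.png')
E
```

```text
(no output)
```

View pics/c1.png

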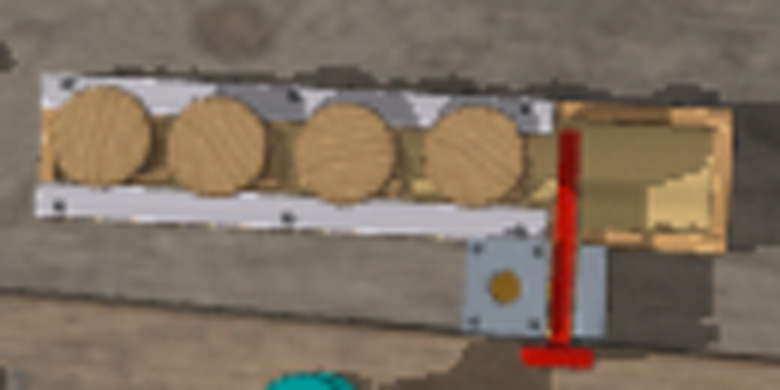

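View pics/c2.png

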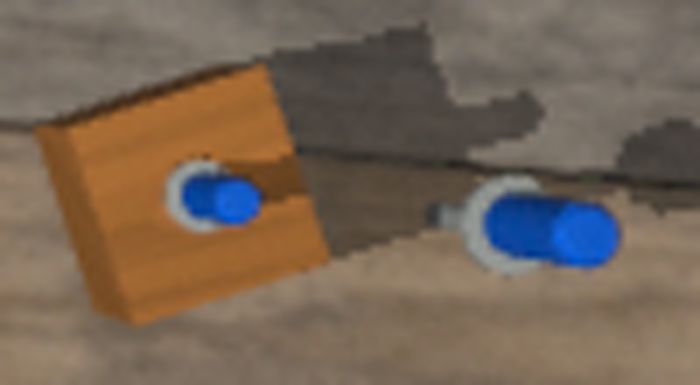

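View pics/c3.png

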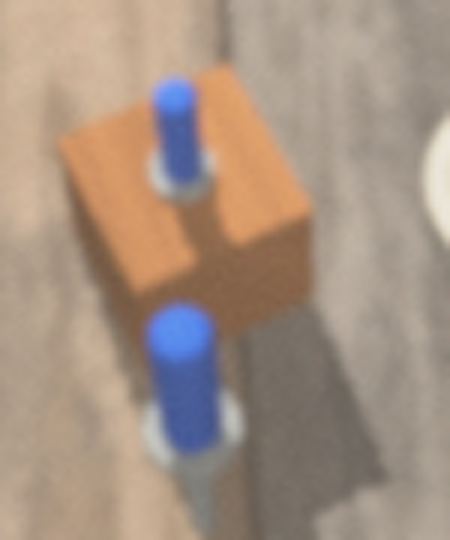

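View pics/c4.png

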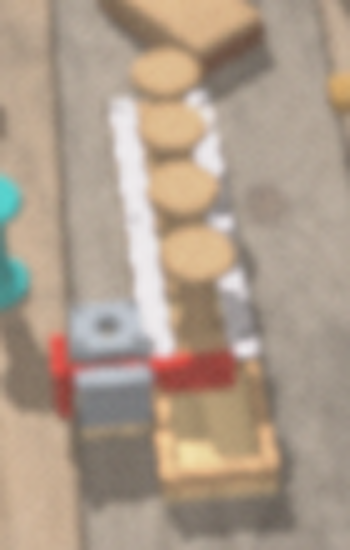

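View pics/c5.png

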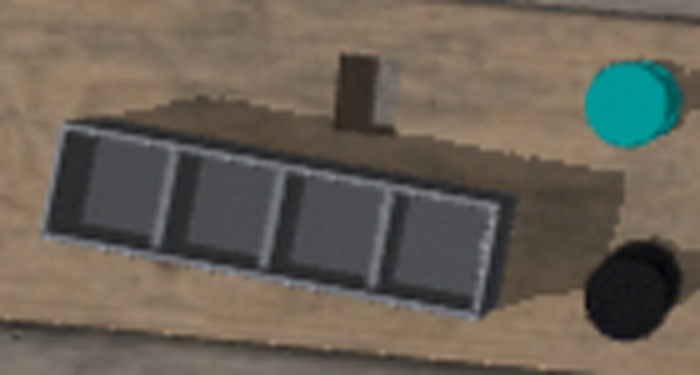

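```bash
python3 - <<'E'
from h import *
def C(x,y,ox=235,oy=160,k=6): # crop px -> image px (centre convention)
    return (x+.5)/k-.5+ox,(y+.5)/k-.5+oy
P=lambda x,y,z,*a: plane('top',*C(x,y,*a),z)
src=[((732,108),.026,(34,-168)),((727,253),.026,(-34,-168)),((42,73),.031,(34,160)),((37,217),.031,(-34,160))]
W=np.array([P(*a,z)[:2] for a,z,b in src]);L=np.array([b for a,z,b in src])/1000.
wc,lc=W.mean(0),L.mean(0);H=(L-lc).T@(W-wc);yaw=np.arctan2(H[0,1]-H[1,0],H[0,0]+H[1,1])
Rm=np.array([[np.cos(yaw),-np.sin(yaw)],[np.sin(yaw),np.cos(yaw)]]);t=wc-Rm@lc
print('rail',t,yaw,'res mm',((L@Rm.T+t-W)*1000).round(1).tolist())
inv=lambda p:((p-t)@Rm*1000).round(1)
h=P(506,287,.048)[:2];print('hole',h,inv(h),'expect -56,-65')
for c in[(101,136),(217,146),(346,152),(475,156)]:
    p=P(*c,.088)[:2];print('bob',p.round(4),inv(p))
print('plate',inv(P(557,366,.056)[:2]))
for c in[(67,122),(500,200),(482,317),(42,236)]: print('tray',P(*c,.055,160,210,5)[:2].round(4))
im=cv2.imread('pics/top0.png')
print('collar',P(198,195,.08,395,205,7),'handle top',P(237,202,.135,395,205,7))
for c in[(38,128),(267,62),(330,258)]:print('blk',P(*c,.075,395,205,7)[:2])
sd=lambda x,y:C(x,y,270,245,6)
print('two handle top',two(sd(175,95),C(237,202,395,205,7)))
print('big pin top',two(sd(180,335),C(587,234,395,205,7)))
for c in [(305,127),(303,125)]: print('can',plane('top',*c,.1)[:2])
print('turq',P(627,103,.08,160,210,5),'black',P(625,297,.08,160,210,5))
E
```

```text
rail [0.63770741 0.02279042] -0.02856904507244134 res mm [[-0.3, -1.1], [0.5, -0.3], [-0.3, -0.2], [0.0, 1.6]]
hole [ 0.57950471 -0.04039807] [-56.4 -64.8] expect -56,-65
bob [0.6422 0.1414] [  1.1 118.7]
bob [0.6388 0.0893] [-0.8 66.5]
bob [0.6373 0.0315] [-0.7  8.7]
bob [ 0.6367 -0.0263] [  0.4 -49.1]
plate [-91.6 -90.3]
tray [0.4974 0.3604]
tray [0.4599 0.1198]
tray [0.3959 0.1278]
tray [0.4346 0.3716]
collar [ 0.51761207 -0.32125676  0.08      ] handle top [ 0.51719851 -0.3219184   0.135     ]
blk [ 0.54183517 -0.26074067]
blk [ 0.56914784 -0.34855496]
blk [ 0.49443765 -0.37327301]
two handle top (array([ 0.51839288, -0.32211471,  0.13444513]), np.float64(0.0024293142151525626))
big pin top (array([ 0.51011142, -0.43822562,  0.16102005]), np.float64(0.0010577979066644682))
can [7.92127537e-01 2.48703234e-04]
can [0.79742229 0.00572558]
turq [0.5154622  0.04858887 0.08      ] black [0.41195908 0.04688092 0.08      ]
```

Candidates for the pin: (425,233) in the block, with its top at 134 mm and a collar of about 28 mm, which fits the given size. The one at (473,238) stands free, is larger and has its top at 161 mm, so it is a decoy. The bobbin heads at (252,183), (271,184), (293,185) and (314,186) are in the channel. The turquoise (287,230) and black (286,268) ones are look-alikes. Crops c2 and c3 confirm the block pin.

Emit:
send_rows(
  commands=[
    [0.9,0.83,0,0,0,0.7,-1],
    [0.9,0.83,0,0,0,0.7,-1],
    [0.9,0.83,0,0,0,0.7,-1],
    [0.9,0.83,0,0,0,0.7,-1],
    [0.9,0.83,0,0,0,0.7,-1],
    [0.9,0.83,0,0,0,0.7,-1],
    [0.9,0.83,0,0,0,0.7,-1],
    [0.9,0.83,0,0,0,0.7,-1],
    [0.9,0.83,0,0,0,0.7,-1],
    [0.9,0.83,0,0,0,0.7,-1],
  ],
  grip_force=25,
)

```text
time: 0.93
ee_pos: [0.5037, -0.3227, 0.2177]
eef_rot: [0.876, 0.482, -0.005, -0.002]
ft_force: [-0.1, -0.9, -0.1]
width: 0.0868
```

Emit:
send_rows(
  commands=[
    [0.46,0.03,0,0,0,0,-1],
    [0,0,-0.8,0,0,0,-1],
    [0,0,-0.8,0,0,0,-1],
    [0,0,0,0,0,0,-1],
  ],
)

```text
time: 1.27
ee_pos: [0.5264, -0.3097, 0.1681]
eef_rot: [0.871, 0.491, -0.002, -0.003]
ft_force: [0.1, 0.1, -1.3]
width: 0.0871
```

Emit:
send_rows(
  commands=[
    [-0.3,-0.4,0,0,0,0,-1],
    [0,0,0,0,0,0,-1],
    [0,0,0,0,0,0,-1],
  ],
)

```text
time: 1.52
ee_pos: [0.5169, -0.3207, 0.1681]
eef_rot: [0.871, 0.492, -0.002, -0.004]
ft_force: [1.1, -0.3, 0.6]
width: 0.0871
```

Emit:
send_rows(
  commands=[
    [0.02,-0.03,-0.85,0,0,0,-1],
    [0,0,-0.85,0,0,0,-1],
    [0,0,-0.85,0,0,0,-1],
    [0,0,0,0,0,0,-1],
    [0,0,0,0,0,0,-1],
  ],
)

```text
time: 1.93
ee_pos: [0.5205, -0.3228, 0.0962]
eef_rot: [0.871, 0.491, -0.0, -0.0]
ft_force: [0.7, 0.1, 0.5]
width: 0.087
```

```bash
python3 - <<'E'
from h import *
t=r.camera('top');s=r.camera('side')
a=cv2.resize(t[190:280,380:500],None,fx=5,fy=5);b=cv2.resize(s[210:330,250:350],None,fx=4,fy=4)
cv2.imwrite('pics/p1.png',a);cv2.imwrite('pics/p2.png',b);print(r.read_state()['ee_pos'])
E
```

```text
[ 0.52058753 -0.32291513  0.09659117]
```

View pics/p2.png

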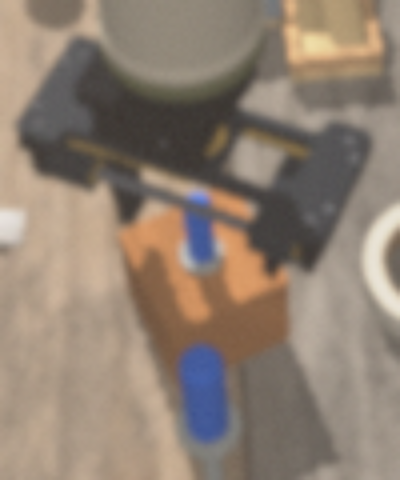

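The picture shows the blue handle between the two fingers (crop about 200,220).

Emit:
send_rows(
  commands=[
    [-0.1,0.04,-0.16,0,0,0,-1],
    [0,0,0,0,0,0,-1],
    [0,0,0,0,0,0,0.9],
    [0,0,0,0,0,0,0.9],
    [0,0,0,0,0,0,0.9],
    [0,0,0,0,0,0,0.9],
    [0,0,0,0,0,0,0.9],
    [0,0,0,0,0,0,0.9],
    [0,0,0,0,0,0,0.9],
    [0,0,0,0,0,0,0.9],
  ],
  grip_force=25,
)

```text
time: 2.87
ee_pos: [0.5202, -0.3231, 0.0979]
eef_rot: [0.871, 0.49, 0.002, 0.004]
ft_force: [0.8, -0.1, -0.2]
width: 0.0413
```

Emit:
send_rows(
  commands=[
    [0,0,0,0,0,0,0.9],
    [0,0,0,0,0,0,0.9],
    [0,0,0,0,0,0,0.9],
    [0,0,0,0,0,0,0.9],
    [0,0,0,0,0,0,0.9],
    [0,0,0,0,0,0,0.9],
    [0,0,0,0,0,0,0.9],
  ],
)

```text
time: 3.45
ee_pos: [0.52, -0.323, 0.0978]
eef_rot: [0.872, 0.49, 0.002, 0.004]
ft_force: [-0.2, 0.6, 0.5]
width: 0.0188
```

Emit:
send_rows(
  commands=[
    [0,0,0.5,0,0,0,0.9],
    [0,0,0.9,0,0,0,0.9],
    [0,0,0.9,0,0,0,0.9],
    [0,0,0.9,0,0,0,0.9],
    [0,0,0.5,0,0,0,0.9],
    [0,0,0,0,0,0,0.9],
  ],
)

```text
time: 3.95
ee_pos: [0.5175, -0.3214, 0.2104]
eef_rot: [0.871, 0.491, 0.001, 0.001]
ft_force: [1.0, 0.2, -0.6]
width: 0.0189
```

Emit:
send_rows(
  commands=[
    [0.2,0.85,0,0,0,0.55,0.9],
    [0.2,0.9,0,0,0,0.55,0.9],
    [0.2,0.9,0,0,0,0.55,0.9],
    [0.2,0.9,0,0,0,0.55,0.9],
    [0.2,0.9,0,0,0,0.55,0.9],
    [0.2,0.9,0,0,0,0.55,0.9],
    [0.2,0.9,0,0,0,0.55,0.9],
    [0.2,0.9,0,0,0,0.55,0.9],
    [0.2,0.9,0,0,0,0.55,0.9],
    [0.2,0.9,0,0,0,0.55,0.9],
  ],
)

```text
time: 4.78
ee_pos: [0.5716, -0.0358, 0.198]
eef_rot: [0.719, 0.695, -0.004, -0.003]
ft_force: [0.3, -0.4, -0.4]
width: 0.019
```

Emit:
send_rows(
  commands=[
    [0,0,0,0,0,0,0.9],
    [0,0,0,0,0,0,0.9],
    [0,0,0,0,0,0,0.9],
  ],
)

```text
time: 5.03
ee_pos: [0.5697, -0.0223, 0.1944]
eef_rot: [0.712, 0.702, -0.004, -0.006]
ft_force: [0.5, -1.1, -0.5]
width: 0.0188
```

Emit:
send_rows(
  commands=[
    [0.17,-0.3,0,0,-0.16,0,0.9],
    [0.17,-0.3,-0.5,0,0,0,0.9],
    [0,0,-0.5,0,0,0,0.9],
    [0,0,-0.4,0,0,0,0.9],
    [0,0,0,0,0,0,0.9],
    [0,0,0,0,0,0,0.9],
  ],
)

```text
time: 5.53
ee_pos: [0.5799, -0.0478, 0.1489]
eef_rot: [0.714, 0.7, 0.001, 0.0]
ft_force: [-0.0, 0.2, -0.6]
width: 0.0187
```

```bash
cat >> h.py <<'E'
def st():
    from scipy.spatial.transform import Rotation as Ro
    s=r.read_state();M=Ro.from_quat(s['eef_rot']).as_matrix()
    print('t',round(s['time'],2),'pos',s['ee_pos'].round(4) if hasattr(s['ee_pos'],'round') else s['ee_pos'],'zaxis',M[:,2].round(4),'jaw deg',np.degrees(np.arctan2(M[1,1],M[0,1])).round(1),'F',np.round(s['ft_force'],1),'w',round(s['width'],4)); return s
E
python3 - <<'E'
from h import *
st();st()
t=r.camera('top');s=r.camera('side');st()
crop(t,290,160,370,240,7,'pics/q1.png');crop(s,280,130,370,240,5,'pics/q2.png')
E
```

```text
t 5.53 pos [ 0.5799 -0.0478  0.1489] zaxis [ 1.7e-03  9.0e-04 -1.0e+00] jaw deg -1.1 F [-0.   0.2 -0.6] w 0.0187
t 5.53 pos [ 0.5799 -0.0478  0.1489] zaxis [ 1.7e-03  9.0e-04 -1.0e+00] jaw deg -1.1 F [-0.   0.2 -0.6] w 0.0187
t 5.63 pos [ 0.58   -0.0475  0.1494] zaxis [ 2.1e-03  8.0e-04 -1.0e+00] jaw deg -1.1 F [-0.6  0.8 -0.6] w 0.0187
```

View pics/q2.png

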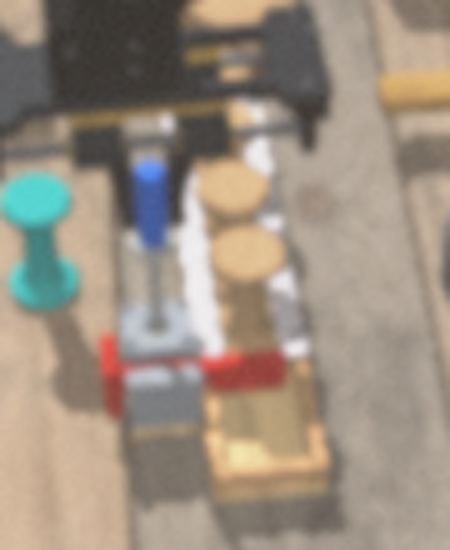

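View pics/q1.png

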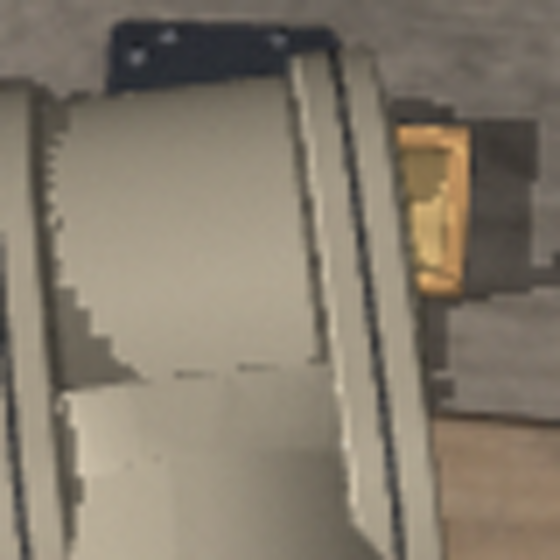

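```bash
python3 - <<'E'
from h import *
for X in[(.580,-.0475,.0664),(.580,-.0475,.1864),(.5796,-.0404,.048),(.5796,-.0404,.056)]:
    p=proj('side',X);print(X,p,(p-[280,130]+.5)*5-.5)
E
```

```text
(0.58, -0.0475, 0.0664) [310.487008   192.53522427] [154.43504    314.67612133]
(0.58, -0.0475, 0.1864) [308.90765515 163.15334419] [146.53827577 167.76672096]
(0.5796, -0.0404, 0.048) [310.28246679 194.94353227] [153.41233395 326.71766134]
(0.5796, -0.0404, 0.056) [310.18525805 193.16656232] [152.92629025 317.83281161]
```

Emit:
send_rows(
  commands=[
    [0,0.24,0,0,0,0,0.9],
    [0,0,0,0,0,0,0.9],
    [0,0,0,0,0,0,0.9],
  ],
)

```text
time: 5.88
ee_pos: [0.5809, -0.0394, 0.1514]
eef_rot: [0.714, 0.7, 0.002, 0.002]
ft_force: [-0.8, -0.9, -0.3]
width: 0.0191
```

Emit:
send_rows(
  commands=[
    [-0.03,-0.03,-0.4,0,0,0,0.9],
    [0,0,-0.4,0,0,0,0.9],
    [0,0,0,0,0,0,0.9],
    [0,0,0,0,0,0,0.9],
  ],
)

```text
time: 6.22
ee_pos: [0.5803, -0.0395, 0.1256]
eef_rot: [0.713, 0.701, 0.002, 0.002]
ft_force: [-0.8, 1.2, -0.5]
width: 0.0188
```

No contact on the housing top: the tip is at about 43 mm, below its 48 mm height. Pressing on.

Emit:
send_rows(
  commands=[
    [0,0,-0.3,0,0,0,0.9],
    [0,0,-0.3,0,0,0,0.9],
    [0,0,-0.2,0,0,0,0.9],
    [0,0,0,0,0,0,0.9],
  ],
)

```text
time: 6.55
ee_pos: [0.5823, -0.0392, 0.1017]
eef_rot: [0.713, 0.701, 0.004, 0.004]
ft_force: [-1.6, 0.9, 11.6]
width: 0.018
```

```bash
python3 - <<'E'
from h import *
t=r.camera('top');s=r.camera('side');st()
crop(s,280,130,370,240,5,'pics/q3.png')
E
```

```text
t 6.65 pos [ 0.582  -0.0392  0.1019] zaxis [ 1.060e-02  3.000e-04 -9.999e-01] jaw deg -1.0 F [-1.1  1.5  7.9] w 0.0176
```

View pics/q3.png

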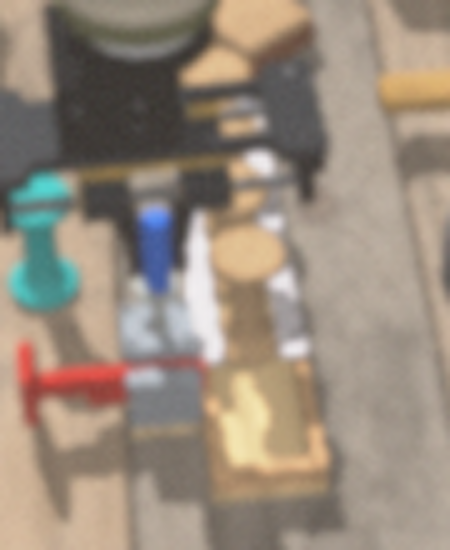

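The gate is open: its plate now stands at crop (25,385). Withdrawing the pin and taking it back to its block.

Emit:
send_rows(
  commands=[
    [0,0,0.5,0,0,0,0.9],
    [0,0,0.8,0,0,0,0.9],
    [0,0,0.8,0,-0.1,0,0.9],
    [0,0,0.8,0,0,0,0.9],
    [0,0,0.4,0,0,0,0.9],
    [0,0,0,0,0,0,0.9],
  ],
)

```text
time: 7.15
ee_pos: [0.5804, -0.0394, 0.1998]
eef_rot: [0.713, 0.701, 0.006, 0.005]
ft_force: [0.9, 0.3, -0.9]
width: 0.0184
```

Emit:
send_rows(
  commands=[
    [-0.2,-0.85,0,0,0,-0.55,0.9],
    [-0.2,-0.9,0,0,0,-0.55,0.9],
    [-0.2,-0.9,0,0,0,-0.55,0.9],
    [-0.2,-0.9,0,0,0,-0.55,0.9],
    [-0.2,-0.9,0,0,0,-0.55,0.9],
    [-0.2,-0.9,0,0,0,-0.55,0.9],
    [-0.2,-0.9,0,0,0,-0.55,0.9],
    [-0.2,-0.9,0,0,0,-0.55,0.9],
    [-0.2,-0.9,0,0,0,-0.55,0.9],
    [0,0,0,0,0,0,0.9],
  ],
)

```text
time: 7.98
ee_pos: [0.5174, -0.2885, 0.1827]
eef_rot: [0.851, 0.525, 0.001, 0.0]
ft_force: [-0.8, -0.6, -0.2]
width: 0.0179
```

Emit:
send_rows(
  commands=[
    [0,0,0,0,0,0,0.9],
    [0,0,0,0,0,0,0.9],
    [0,0,0,0,0,0,0.9],
  ],
)

```text
time: 8.23
ee_pos: [0.5155, -0.2889, 0.1779]
eef_rot: [0.852, 0.524, -0.001, -0.002]
ft_force: [0.3, 0.1, -0.6]
width: 0.018
```

```bash
python3 - <<'E'
from h import *
st()
E
```

```text
t 8.23 pos [ 0.5155 -0.2889  0.1779] zaxis [-0.0034  0.003  -1.    ] jaw deg -26.8 F [ 0.3  0.1 -0.6] w 0.018
```

Emit:
send_rows(
  commands=[
    [0.03,-0.5,0.2,0,0,0,0.9],
    [0.03,-0.5,0.1,0,0,0,0.9],
    [0,0,0,0,0,0,0.9],
    [0,0,0,0,0,0,0.9],
  ],
)

```text
time: 8.57
ee_pos: [0.5188, -0.3155, 0.1853]
eef_rot: [0.85, 0.527, -0.001, -0.004]
ft_force: [-0.4, 0.3, -0.7]
width: 0.018
```

```bash
python3 - <<'E'
from h import *
s=r.camera('side');S=st()
crop(s,260,210,350,310,5,'pics/q4.png')
x,y,z=S['ee_pos']
for X in[(x,y,z-.083),(x,y,z+.037),(.5175,-.3216,.075)]:
    p=proj('side',X);print(np.round(X,4),((p-[260,210]+.5)*5-.5).round(1))
E
```

```text
t 8.62 pos [ 0.5187 -0.3157  0.1853] zaxis [-0.0048  0.0051 -1.    ] jaw deg -26.4 F [-0.5 -0.2 -1.1] w 0.0179
[ 0.5187 -0.3157  0.1023] [196.3 279. ]
[ 0.5187 -0.3157  0.2223] [180.4 133.7]
[ 0.5175 -0.3216  0.075 ] [198.4 318.9]
```

View pics/q4.png

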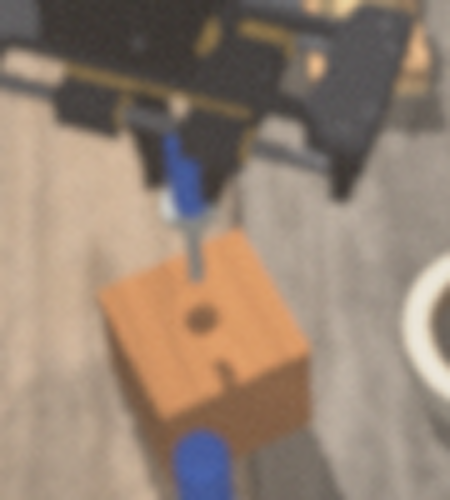

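Emit:
send_rows(
  commands=[
    [0.02,-0.21,0,0,0,0,0.9],
    [0,0,-0.3,0,0,0,0.9],
    [0,0,-0.2,0,0,0,0.9],
    [0,0,0,0,0,0,0.9],
    [0,0,0,0,0,0,0.9],
  ],
)

```text
time: 9.03
ee_pos: [0.5196, -0.32, 0.1678]
eef_rot: [0.849, 0.528, -0.001, -0.004]
ft_force: [-0.2, -0.1, -0.5]
width: 0.0177
```

```bash
python3 - <<'E'
from h import *
s=r.camera('side');S=st()
crop(s,260,210,350,310,5,'pics/q5.png')
E
```

```text
t 9.08 pos [ 0.5196 -0.32    0.1677] zaxis [-0.0056  0.0064 -1.    ] jaw deg -26.2 F [ 1.  -0.2 -1.2] w 0.0177
```

View pics/q5.png

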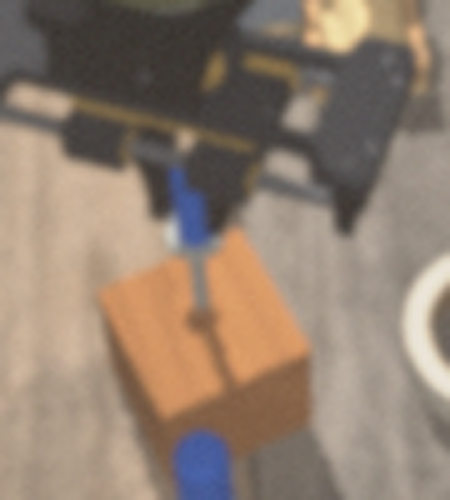

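Emit:
send_rows(
  commands=[
    [0,-0.03,-0.3,0,0,0,0.9],
    [0,0,-0.4,0,0,0,0.9],
    [0,0,-0.4,0,0,0,0.9],
    [0,0,-0.4,0,0,0,0.9],
    [0,0,0,0,0,0,0.9],
    [0,0,0,0,0,0,0.9],
  ],
)

```text
time: 9.58
ee_pos: [0.5189, -0.3202, 0.1169]
eef_rot: [0.849, 0.528, -0.001, -0.005]
ft_force: [-0.2, -0.1, -0.5]
width: 0.0179
```

In the hole with no force. Lowering further.

Emit:
send_rows(
  commands=[
    [0,0,-0.3,0,0,0,0.9],
    [0,0,-0.25,0,0,0,0.9],
    [0,0,0,0,0,0,0.9],
    [0,0,0,0,0,0,0.9],
  ],
)

```text
time: 9.92
ee_pos: [0.519, -0.3202, 0.0987]
eef_rot: [0.849, 0.528, -0.001, -0.005]
ft_force: [-0.1, -0.4, -0.9]
width: 0.0178
```

Emit:
send_rows(
  commands=[
    [0,0,-0.07,0,0,0,0.9],
    [0,0,0,0,0,0,0.9],
    [0,0,0,0,0,0,0.3],
    [0,0,0,0,0,0,0],
    [0,0,0,0,0,0,-0.5],
    [0,0,0,0,0,0,-0.5],
    [0,0,0,0,0,0,-0.5],
    [0,0,0,0,0,0,-0.5],
    [0,0,0,0,0,0,-0.5],
    [0,0,0,0,0,0,-0.5],
  ],
)

```text
time: 10.75
ee_pos: [0.5205, -0.3209, 0.099]
eef_rot: [0.849, 0.528, 0.0, -0.003]
ft_force: [0.4, 0.3, 0.0]
width: 0.0615
```

Emit:
send_rows(
  commands=[
    [0,0,0.5,0,0,0,-0.5],
    [0,0,0.9,0,0,0,-0.5],
    [0,0,0.9,0,0,0,-0.8],
    [0,0,0.9,0,0,0,-0.8],
    [0,0,0.5,0,0,0,-0.8],
    [0,0,0,0,0,0,-0.8],
  ],
)

```text
time: 11.25
ee_pos: [0.5183, -0.3196, 0.2125]
eef_rot: [0.849, 0.528, -0.001, -0.005]
ft_force: [0.5, -0.0, -0.6]
width: 0.0771
```

```bash
python3 - <<'E'
from h import *
s=r.camera('side');t=r.camera('top');S=st()
crop(s,260,210,350,310,5,'pics/q6.png');cv2.imwrite('pics/t6.png',t)
E
```

```text
t 11.35 pos [ 0.5173 -0.3192  0.2094] zaxis [-0.0103  0.0097 -0.9999] jaw deg -26.2 F [0.8 0.4 0.1] w 0.0776
```

View pics/q6.png

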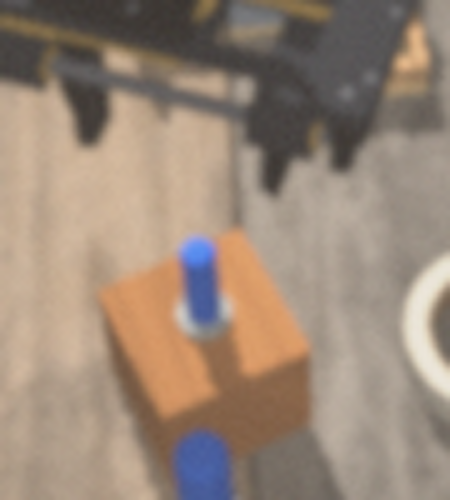

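View pics/t6.png

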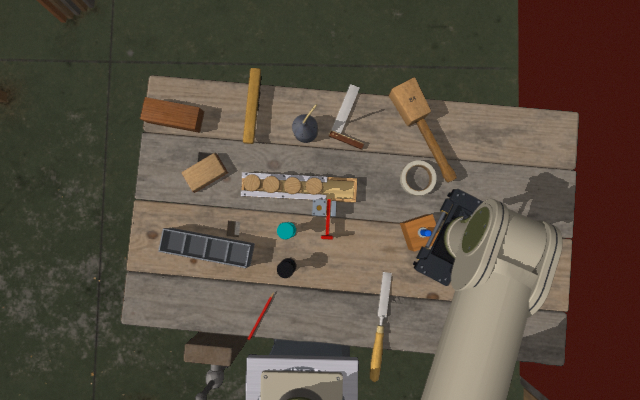

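Pin is home: the collar lies on the block at (202,318) in the crop. The gate is open. The tray has already been knocked, from (215,252) to about (206,247), so I'm re-measuring it.

```bash
python3 - <<'E'
from h import *
crop(cv2.imread('pics/t6.png'),150,215,270,280,6,'pics/tr.png')
E
```

```text
(no output)
```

View pics/tr.png

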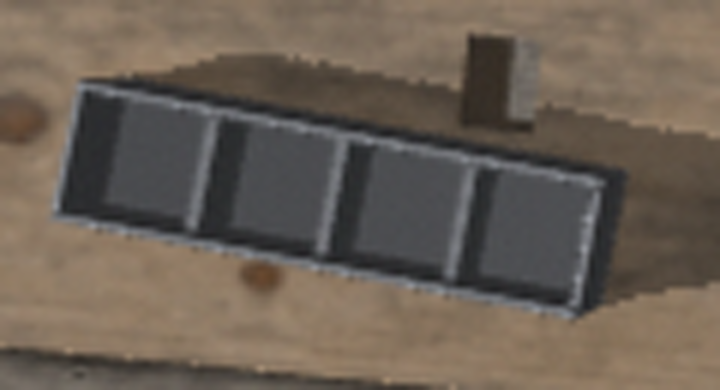

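```bash
cat >> h.py <<'E'
def tray(c,ox,oy,k):
    # corners TL,TR,BR,BL in crop px (far +y, far -y, near -y, near +y)
    W=np.array([plane('top',(x+.5)/k-.5+ox,(y+.5)/k-.5+oy,.055)[:2] for x,y in c])
    ctr=W.mean(0); ya=((W[0]+W[3])-(W[1]+W[2]))/2; xa=((W[0]+W[1])-(W[2]+W[3]))/2
    yaw=np.arctan2(-ya[0],ya[1]); print('tray',ctr.round(4),'yaw',yaw.round(4),'len',np.linalg.norm(ya).round(4),'wid',np.linalg.norm(xa).round(4))
    u=ya/np.linalg.norm(ya)
    for d in(-.0915,-.0305,.0305,.0915): print(d,(ctr+u*d).round(4))
def rail(x,y):
    a=-.02857; c,s=np.cos(a),np.sin(a); return np.array([.6377+c*x-s*y,.0228+s*x+c*y])
E
python3 - <<'E'
from h import *
tray([(80,78),(609,178),(580,319),(53,217)],150,215,6)
for y in(-129,-150,-90): print(y,rail(0,y/1000))
E
```

```text
tray [0.4621 0.2717] yaw -0.1647 len 0.2479 wid 0.065
-0.0915 [0.4471 0.1814]
-0.0305 [0.4571 0.2416]
0.0305 [0.4671 0.3018]
0.0915 [0.4771 0.3619]
-129 [ 0.63401497 -0.10614736]
-150 [ 0.63341508 -0.12713879]
-90 [ 0.63512905 -0.06716327]
```

Emit:
send_rows(
  commands=[
    [0.38,0.85,0,0,0,0.47,-1],
    [0.38,0.9,0,0,0,0.47,-1],
    [0.38,0.9,0,0,0,0.47,-1],
    [0.38,0.9,0,0,0,0.47,-1],
    [0.38,0.9,0,0,0,0.47,-1],
    [0.38,0.9,0,0,0,0.47,-1],
    [0.38,0.9,0,0,0,0.47,-1],
    [0.38,0.9,0,0,0,0.47,-1],
    [0.38,0.9,0,0,0,0.47,-1],
    [0.38,0.9,0,0,0,0.47,-1],
  ],
)

```text
time: 12.18
ee_pos: [0.6236, -0.0476, 0.1908]
eef_rot: [0.723, 0.691, -0.012, -0.014]
ft_force: [-0.1, -0.4, -0.1]
width: 0.0871
```

Emit:
send_rows(
  commands=[
    [0,0,0,0,0,0,-1],
    [0,0,0,0,0,0,-1],
    [0,0,0,0,0,0,-1],
  ],
)

```text
time: 12.43
ee_pos: [0.6228, -0.0376, 0.1852]
eef_rot: [0.718, 0.696, -0.013, -0.018]
ft_force: [-0.1, -0.0, 0.8]
width: 0.0873
```

```bash
python3 - <<'E'
from h import *
st()
E
```

```text
t 12.43 pos [ 0.6228 -0.0376  0.1852] zaxis [-0.0434  0.0077 -0.999 ] jaw deg -1.7 F [-0.1 -0.   0.8] w 0.0873
```

Emit:
send_rows(
  commands=[
    [0.24,0.19,0,-0.09,-0.5,0,-1],
    [0.24,0.19,-0.6,0,0,0,-1],
    [0,0,-0.8,0,0,0,-1],
    [0,0,-0.6,0,0,0,-1],
    [0,0,0,0,0,0,-1],
    [0,0,0,0,0,0,-1],
  ],
)

```text
time: 12.93
ee_pos: [0.635, -0.0339, 0.1197]
eef_rot: [0.722, 0.692, -0.002, 0.001]
ft_force: [0.6, 0.2, 0.8]
width: 0.0869
```

```bash
python3 - <<'E'
from h import *
st();s=r.camera('side');crop(s,280,110,370,220,5,'pics/b1.png')
E
```

```text
t 12.93 pos [ 0.635  -0.0339  0.1197] zaxis [-0.002  -0.0034 -1.    ] jaw deg -2.4 F [0.6 0.2 0.8] w 0.0869
```

View pics/b1.png

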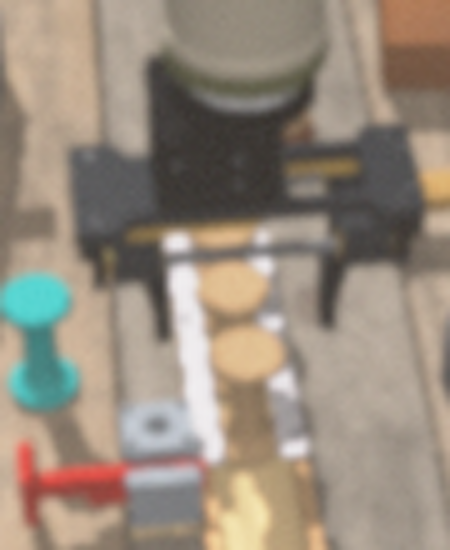

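Emit:
send_rows(
  commands=[
    [0.05,0.25,0,0,0,0,-1],
    [0,0,-0.6,0,0,0,-1],
    [0,0,-0.7,0,0,0,-1],
    [0,0,-0.5,0,0,0,-1],
    [0,0,0,0,0,0,-1],
    [0,0,0,0,0,0,-1],
  ],
)

```text
time: 13.48
ee_pos: [0.6406, -0.0261, 0.0721]
eef_rot: [0.723, 0.691, 0.002, 0.004]
ft_force: [-0.4, -1.1, 0.8]
width: 0.0871
```

Emit:
send_rows(
  commands=[
    [-0.13,0,-0.22,0,0,0,-1],
    [0,0,0,0,0,0,-0.2],
    [0,0,0,0,0,0,0.2],
    [0,0,0,0,0,0,0.5],
    [0,0,0,0,0,0,0.5],
    [0,0,0,0,0,0,0.5],
    [0,0,0,0,0,0,0.5],
    [0,0,0,0,0,0,0.5],
    [0,0,0,0,0,0,0.5],
    [0,0,0,0,0,0,0.5],
  ],
  grip_force=15,
)

```text
time: 14.32
ee_pos: [0.6394, -0.0257, 0.0713]
eef_rot: [0.723, 0.691, 0.004, 0.007]
ft_force: [0.2, 0.7, 0.4]
width: 0.0421
```

```bash
python3 - <<'E'
from h import *
st()
E
```

```text
t 14.32 pos [ 0.6394 -0.0257  0.0713] zaxis [ 0.0161 -0.0046 -0.9999] jaw deg -2.6 F [0.2 0.7 0.4] w 0.0421
```

```bash
python3 - <<'E'
from h import *
s=r.camera('side');t=r.camera('top');st();crop(s,280,110,370,220,5,'pics/b2.png');crop(t,230,140,370,230,5,'pics/b3.png')
E
```

```text
t 14.42 pos [ 0.6395 -0.0257  0.0712] zaxis [ 0.0161 -0.0046 -0.9999] jaw deg -2.6 F [-0.9 -0.2  0.6] w 0.0418
```

View pics/b2.png

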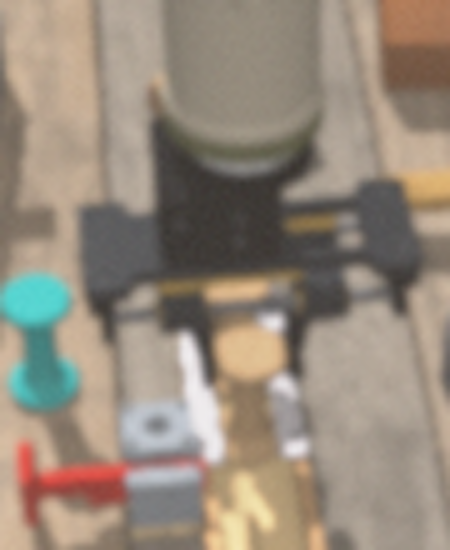

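View pics/b3.png

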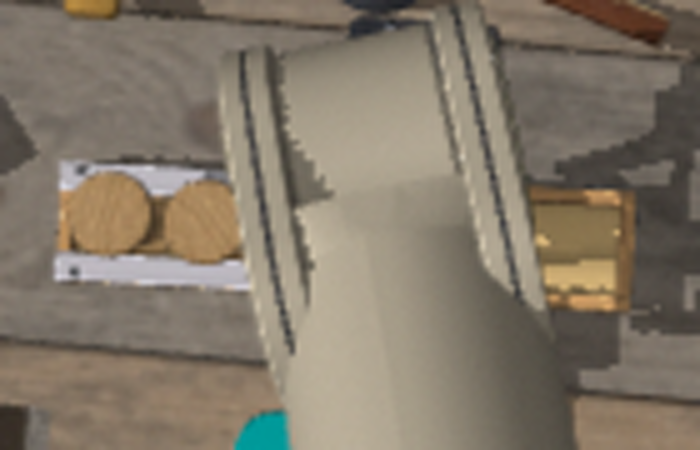

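```bash
python3 - <<'E'
from h import *
for X in[(.6395,-.0257,.0712),(.6395,-.0257,.088),(.6395+.021,-.0257,.0712),(.6395-.021,-.0257,.0712),(.6367,-.0263,.088),(.6373,.0315,.088)]:
    p=proj('side',X);print(X,((p-[280,110]+.5)*5-.5).round(1))
E
```

```text
(0.6395, -0.0257, 0.0712) [247.  371.7]
(0.6395, -0.0257, 0.088) [246.9 352.3]
(0.6605, -0.0257, 0.0712) [281.1 367.7]
(0.6184999999999999, -0.0257, 0.0712) [212.7 375.7]
(0.6367, -0.0263, 0.088) [242.5 353.5]
(0.6373, 0.0315, 0.088) [228.9 287.5]
```

```bash
python3 - <<'E'
from h import *
s=np.mean([r.camera('side').astype(float) for _ in range(3)],0).astype(np.uint8);st();crop(s,305,155,350,200,13,'pics/b4.png')
E
```

```text
t 14.57 pos [ 0.6395 -0.0257  0.0712] zaxis [ 0.0161 -0.0046 -0.9999] jaw deg -2.6 F [-0.7  0.3  0.1] w 0.0421
```

View pics/b4.png

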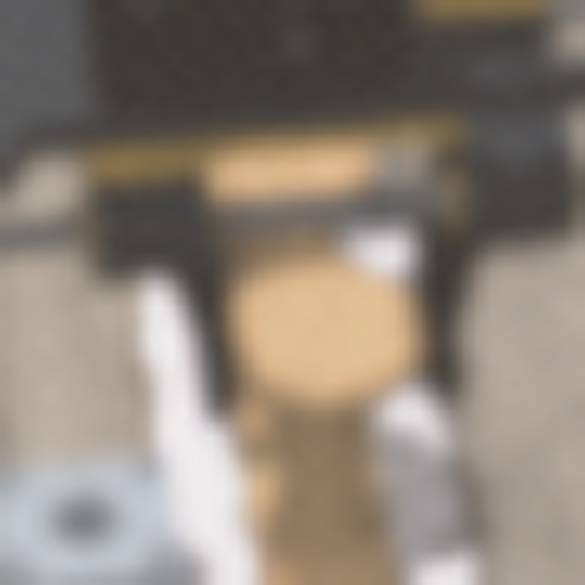

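Emit:
send_rows(
  commands=[
    [0,0,0,0,0,0,-0.5],
    [0,0,0,0,0,0,-0.5],
    [0,0,0,0,0,0,-0.5],
    [0,0,0,0,0,0,-0.5],
    [-0.04,0,-0.3,0,-0.15,0,-0.5],
    [-0.04,0,-0.3,0,0,0,-0.5],
    [0,0,0,0,0,0,-0.5],
    [0,0,0,0,0,0,-0.5],
  ],
)

```text
time: 15.23
ee_pos: [0.6371, -0.0257, 0.0525]
eef_rot: [0.723, 0.691, 0.009, 0.012]
ft_force: [0.3, -0.0, 0.1]
width: 0.0653
```

Emit:
send_rows(
  commands=[
    [0,0,0.17,0,0.17,0,-0.5],
    [0,0,0.17,0,0.17,0,-0.5],
    [0,0,0,0,0,0,-0.5],
    [0,0,0,0,0,0,-0.5],
  ],
)

```text
time: 15.57
ee_pos: [0.6369, -0.0257, 0.0631]
eef_rot: [0.723, 0.691, -0.003, 0.001]
ft_force: [0.1, -0.4, -0.8]
width: 0.0649
```

```bash
python3 - <<'E'
from h import *
st()
E
```

```text
t 15.57 pos [ 0.6369 -0.0257  0.0631] zaxis [-0.0028 -0.0045 -1.    ] jaw deg -2.6 F [ 0.1 -0.4 -0.8] w 0.0649
```

Exactly at the wanted pose; closing.

Emit:
send_rows(
  commands=[
    [0,0,0,0,0,0,0.5],
    [0,0,0,0,0,0,0.5],
    [0,0,0,0,0,0,0.5],
    [0,0,0,0,0,0,0.5],
    [0,0,0,0,0,0,0.5],
    [0,0,0,0,0,0,0.5],
  ],
  grip_force=15,
)

```text
time: 16.07
ee_pos: [0.6368, -0.0257, 0.0627]
eef_rot: [0.723, 0.691, -0.002, 0.001]
ft_force: [1.1, 0.7, 0.7]
width: 0.0418
```

Emit:
send_rows(
  commands=[
    [0,0,0.08,0,0,0,0.5],
    [0,0,0,0,0,0,0.5],
  ],
)

```text
time: 16.23
ee_pos: [0.6366, -0.0257, 0.0651]
eef_rot: [0.723, 0.691, -0.002, 0.001]
ft_force: [-0.0, 1.0, -0.2]
width: 0.0418
```

Emit:
send_rows(
  commands=[
    [-0.01,-0.3,0,0,0,0,0.5],
    [-0.01,-0.3,0,0,0,0,0.5],
    [-0.01,-0.3,0,0,0,0,0.5],
  ],
)

```text
time: 16.48
ee_pos: [0.6355, -0.0522, 0.0652]
eef_rot: [0.722, 0.692, -0.002, 0.001]
ft_force: [0.6, 0.4, -0.5]
width: 0.0421
```

Emit:
send_rows(
  commands=[
    [-0.01,-0.3,0,0,0,0,0.5],
    [-0.01,-0.3,0,0,0,0,0.5],
    [-0.01,-0.3,0,0,0,0,0.5],
    [-0.01,-0.3,0,0,0,0,0.5],
  ],
)

```text
time: 16.82
ee_pos: [0.6338, -0.0947, 0.065]
eef_rot: [0.723, 0.691, -0.003, 0.001]
ft_force: [-0.3, 0.3, -0.3]
width: 0.0419
```

```bash
python3 - <<'E'
from h import *
st();s=r.camera('side');st();crop(s,280,110,370,240,5,'pics/b5.png')
E
```

```text
t 16.82 pos [ 0.6338 -0.0947  0.065 ] zaxis [-0.0026 -0.0047 -1.    ] jaw deg -2.6 F [-0.3  0.3 -0.3] w 0.0419
t 16.87 pos [ 0.6336 -0.0977  0.0649] zaxis [-0.0029 -0.0063 -1.    ] jaw deg -2.7 F [-0.9 -2.5 -0.2] w 0.0416
```

View pics/b5.png

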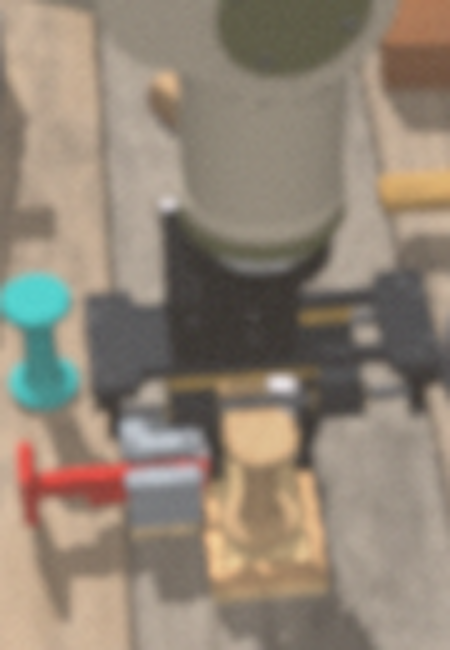

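Emit:
send_rows(
  commands=[
    [-0.01,-0.25,0,0,0,0,0.5],
    [0,0,0,0,0,0,0.5],
    [0,0,0,0,0,0,0.5],
  ],
)

```text
time: 17.12
ee_pos: [0.6331, -0.1075, 0.0647]
eef_rot: [0.725, 0.689, -0.003, 0.001]
ft_force: [-0.1, 0.8, 0.2]
width: 0.0419
```

Emit:
send_rows(
  commands=[
    [0,0,0.5,0,0,0,0.5],
    [0,0,0.8,0,0,0,0.5],
    [0,0,0.9,0,0,0,0.5],
    [0,0,0.9,0,0,0,0.5],
    [0,0,0.9,0,0,0,0.5],
    [0,0,0.7,0,0,0,0.5],
    [0,0,0,0,0,0,0.5],
  ],
)

```text
time: 17.7
ee_pos: [0.6304, -0.1023, 0.2097]
eef_rot: [0.722, 0.691, -0.004, -0.002]
ft_force: [0.5, -0.0, 0.1]
width: 0.0416
```

```bash
python3 - <<'E'
from h import *
st();s=r.camera('side');t=r.camera('top');st();crop(s,280,90,370,220,4,'pics/b6.png');crop(t,130,200,270,290,5,'pics/tr2.png')
E
```

```text
t 17.7 pos [ 0.6304 -0.1023  0.2097] zaxis [-0.0082 -0.0027 -1.    ] jaw deg -2.5 F [ 0.5 -0.   0.1] w 0.0416
t 17.8 pos [ 0.6292 -0.1023  0.2058] zaxis [-0.0125 -0.0022 -0.9999] jaw deg -2.5 F [-0.1 -0.4 -1.2] w 0.0419
```

View pics/b6.png

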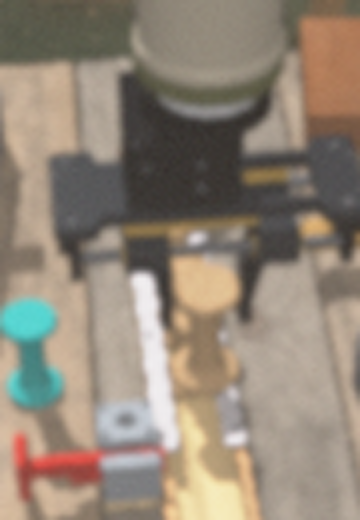

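View pics/tr2.png

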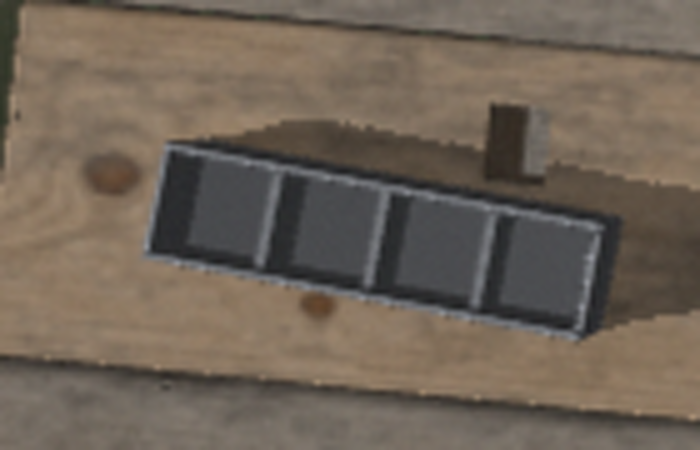

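Bobbin hangs upright at crop (205,325), and the tray is unchanged. Carrying it to the far +y compartment.

Emit:
send_rows(
  commands=[
    [-0.2,0.6,0.1,0,0,-0.09,0.5],
    [-0.3,0.9,0.05,0,0,-0.09,0.5],
    [-0.3,0.9,0.05,0,0,-0.09,0.5],
    [-0.3,0.9,0.05,0,0,-0.09,0.5],
    [-0.3,0.9,0.05,0,0,-0.09,0.5],
    [-0.3,0.9,0.05,0,0,-0.09,0.5],
    [-0.3,0.9,0.05,0,0,-0.09,0.5],
    [-0.3,0.9,0.05,0,0,-0.09,0.5],
    [-0.3,0.9,0.05,0,0,-0.09,0.5],
  ],
)

```text
time: 18.55
ee_pos: [0.5412, 0.133, 0.2057]
eef_rot: [0.751, 0.661, -0.014, -0.01]
ft_force: [0.8, -0.6, -0.5]
width: 0.0419
```

Emit:
send_rows(
  commands=[
    [-0.3,0.9,0.05,0,0,-0.09,0.5],
    [-0.3,0.9,0.05,0,0,-0.09,0.5],
    [-0.3,0.9,0.05,0,0,-0.09,0.5],
    [-0.3,0.9,0.05,0,0,-0.09,0.5],
    [-0.3,0.9,0.05,0,0,-0.09,0.5],
    [-0.3,0.8,0.05,0,0,-0.09,0.5],
    [0,0,0,0,0,0,0.5],
    [0,0,0,0,0,0,0.5],
  ],
)

```text
time: 19.22
ee_pos: [0.4733, 0.3054, 0.2035]
eef_rot: [0.762, 0.647, -0.021, -0.014]
ft_force: [1.1, -0.9, -0.3]
width: 0.0418
```

```bash
python3 - <<'E'
from h import *
st()
E
```

```text
t 19.22 pos [0.4733 0.3054 0.2035] zaxis [-0.05   -0.0056 -0.9987] jaw deg -9.4 F [ 1.1 -0.9 -0.3] w 0.0418
```

Emit:
send_rows(
  commands=[
    [0.06,0.6,0,0,-0.29,0,0.5],
    [0.06,0.6,-0.3,0,-0.29,0,0.5],
    [0,0.6,-0.3,0,0,0,0.5],
    [0,0,-0.3,0,0,0,0.5],
    [0,0,-0.3,0,0,0,0.5],
    [0,0,0,0,0,0,0.5],
    [0,0,0,0,0,0,0.5],
  ],
)

```text
time: 19.8
ee_pos: [0.4774, 0.3541, 0.1588]
eef_rot: [0.764, 0.645, -0.006, 0.003]
ft_force: [-0.7, -0.6, 0.1]
width: 0.042
```

```bash
python3 - <<'E'
from h import *
st()
E
```

```text
t 19.8 pos [0.4774 0.3541 0.1588] zaxis [-0.0045 -0.0127 -0.9999] jaw deg -9.7 F [-0.7 -0.6  0.1] w 0.042
```

Emit:
send_rows(
  commands=[
    [0,0.13,0,0.15,0,0,0.5],
    [0,0.13,-0.4,0,0,0,0.5],
    [0,0,-0.5,0,0,0,0.5],
    [0,0,-0.4,0,0,0,0.5],
    [0,0,0,0,0,0,0.5],
    [0,0,0,0,0,0,0.5],
  ],
)

```text
time: 20.3
ee_pos: [0.48, 0.3593, 0.1176]
eef_rot: [0.766, 0.643, -0.0, -0.001]
ft_force: [-0.0, 1.0, -0.6]
width: 0.0416
```

```bash
python3 - <<'E'
from h import *
st();s=r.camera('side');t=r.camera('top');st();crop(s,220,90,310,200,5,'pics/b7.png');crop(t,130,200,270,290,5,'pics/tr3.png')
E
```

```text
t 20.3 pos [0.48   0.3593 0.1176] zaxis [-0.0023  0.0018 -1.    ] jaw deg -10.0 F [-0.   1.  -0.6] w 0.0416
t 20.4 pos [0.4801 0.3594 0.118 ] zaxis [-0.002   0.0018 -1.    ] jaw deg -10.0 F [ 0.1  0.6 -0.5] w 0.0416
```

View pics/b7.png

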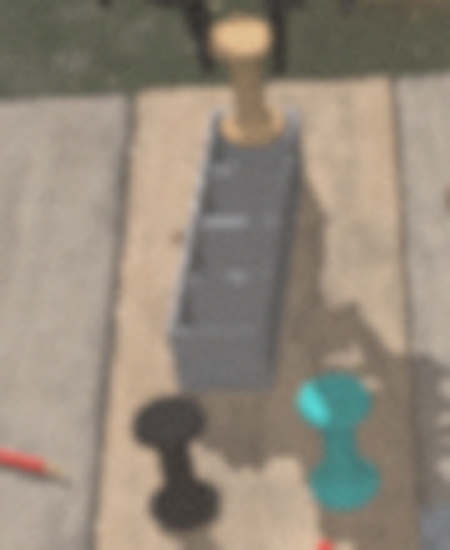

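View pics/tr3.png

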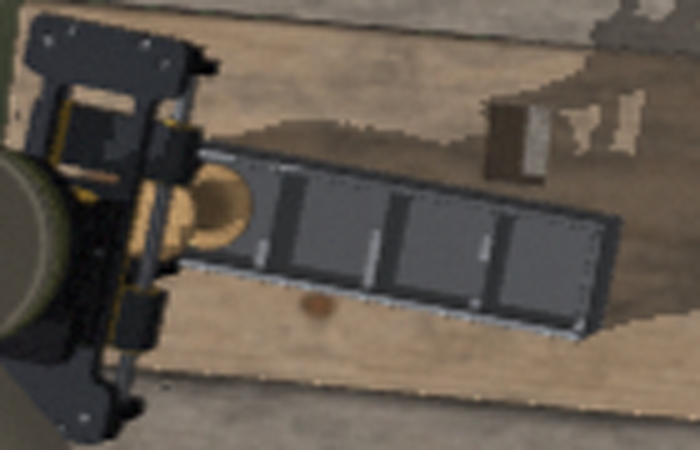

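Emit:
send_rows(
  commands=[
    [-0.05,0.04,0,0,0,0,0.5],
    [-0.05,0.04,-0.4,0,0,0,0.5],
    [0,0,-0.5,0,0,0,0.5],
    [0,0,-0.45,0,0,0,0.5],
    [0,0,-0.3,0,0,0,0.5],
    [0,0,0,0,0,0,0.5],
    [0,0,0,0,0,0,0.5],
  ],
)

```text
time: 20.98
ee_pos: [0.4771, 0.3635, 0.0664]
eef_rot: [0.766, 0.643, 0.002, -0.001]
ft_force: [0.5, 0.8, -0.5]
width: 0.0418
```

Emit:
send_rows(
  commands=[
    [0,0,-0.1,0,0,0,0.5],
    [0,0,-0.1,0,0,0,0.5],
    [0,0,0,0,0,0,0.5],
    [0,0,0,0,0,0,0.5],
  ],
)

```text
time: 21.32
ee_pos: [0.4775, 0.364, 0.0608]
eef_rot: [0.766, 0.643, 0.002, -0.001]
ft_force: [0.2, -0.3, -0.5]
width: 0.0419
```

Emit:
send_rows(
  commands=[
    [0,0,0,0,0,0,0],
    [0,0,0,0,0,0,-0.5],
    [0,0,0,0,0,0,-0.7],
    [0,0,0,0,0,0,-0.7],
    [0,0,0,0,0,0,-0.7],
    [0,0,0,0,0,0,-0.7],
    [0,0,0,0,0,0,-0.7],
  ],
)

```text
time: 21.9
ee_pos: [0.4784, 0.3646, 0.0624]
eef_rot: [0.766, 0.643, 0.004, -0.001]
ft_force: [-0.1, 0.8, -0.1]
width: 0.0715
```

Emit:
send_rows(
  commands=[
    [0,0,0.4,0,0,0,-0.7],
    [0,0,0.8,0,0,0,-1],
    [0,0,0.9,0,0,0,-1],
    [0,0,0.9,0,0,0,-1],
    [0,0,0.6,0,0,0,-1],
    [0,0,0,0,0,0,-1],
  ],
)

```text
time: 22.4
ee_pos: [0.4763, 0.3639, 0.1777]
eef_rot: [0.765, 0.643, 0.002, -0.002]
ft_force: [0.4, 0.3, 0.7]
width: 0.0863
```

```bash
python3 - <<'E'
from h import *
st();s=r.camera('side');t=r.camera('top');st();crop(s,220,90,310,200,5,'pics/b8.png')
print(rail(0,.0087))
E
```

```text
t 22.4 pos [0.4763 0.3639 0.1777] zaxis [ 0.0016  0.0057 -1.    ] jaw deg -9.9 F [0.4 0.3 0.7] w 0.0863
t 22.5 pos [0.4756 0.363  0.1743] zaxis [-0.001   0.0036 -1.    ] jaw deg -9.9 F [-0.6 -0.1 -0.3] w 0.087
[0.63794853 0.03149645]
```

View pics/b8.png

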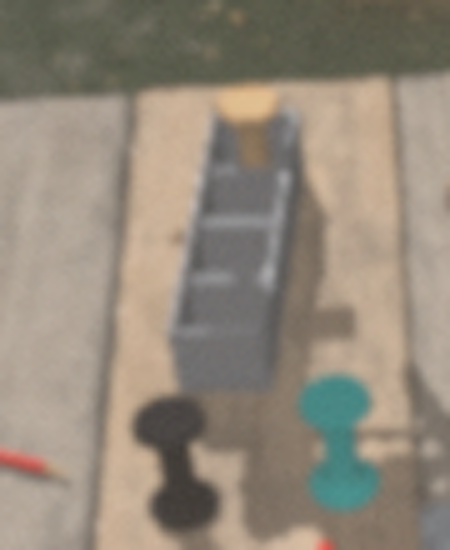

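Bobbin 1 stands upright in the far compartment (head at crop 247,103). Next bobbin.

Emit:
send_rows(
  commands=[
    [0.4,-0.7,0.1,0,-0.03,0.12,-1],
    [0.45,-0.9,0.05,0,-0.03,0.13,-1],
    [0.45,-0.9,0.05,0,-0.03,0.13,-1],
    [0.45,-0.9,0.05,0,-0.03,0.13,-1],
    [0.45,-0.9,0.05,0,-0.03,0.13,-1],
    [0.45,-0.9,0.05,0,-0.03,0.13,-1],
    [0.45,-0.9,0.05,0,-0.03,0.13,-1],
    [0.45,-0.9,0.05,0,-0.03,0.13,-1],
    [0.45,-0.9,0.05,0,-0.03,0.13,-1],
    [0.45,-0.9,0.05,0,-0.03,0.13,-1],
  ],
)

```text
time: 23.33
ee_pos: [0.6018, 0.092, 0.1799]
eef_rot: [0.721, 0.693, 0.003, 0.002]
ft_force: [0.4, 0.2, 0.4]
width: 0.0868
```

Emit:
send_rows(
  commands=[
    [0.4,-0.6,0,0,0,0.13,-1],
    [0,0,0,0,0,0,-1],
    [0,0,0,0,0,0,-1],
    [0,0,0,0,0,0,-1],
  ],
)

```text
time: 23.67
ee_pos: [0.6143, 0.0628, 0.1741]
eef_rot: [0.721, 0.693, -0.001, 0.0]
ft_force: [0.4, 0.5, -0.2]
width: 0.087
```

```bash
cat >> h.py <<'E'
def go(x,y,z,jaw=None):
    s=st();from scipy.spatial.transform import Rotation as Ro
    M=Ro.from_quat(s['eef_rot']).as_matrix();p=s['ee_pos'];d=(np.array([x,y,z])-p)/.03
    j=np.degrees(np.arctan2(M[1,1],M[0,1])); q=np.radians(5)
    print('UNITS shift',d.round(2),'turn ax %.2f ay %.2f az %.2f'%(-M[1,2]/q,M[0,2]/q,0 if jaw is None else (jaw-j)/5))
E
python3 - <<'E'
from h import *
go(.6373,.0315,.063,-1.6)
E
```

```text
t 23.67 pos [0.6143 0.0628 0.1741] zaxis [-0.001  -0.0023 -1.    ] jaw deg -2.2 F [ 0.4  0.5 -0.2] w 0.087
UNITS shift [ 0.77 -1.04 -3.7 ] turn ax 0.03 ay -0.01 az 0.12
```

Emit:
send_rows(
  commands=[
    [0.38,-0.52,0,0,0,0.1,-1],
    [0.38,-0.52,-0.4,0,0,0,-1],
    [0,0,-0.7,0,0,0,-1],
    [0,0,-0.7,0,0,0,-1],
    [0,0,0,0,0,0,-1],
    [0,0,0,0,0,0,-1],
  ],
)

```text
time: 24.17
ee_pos: [0.6344, 0.0397, 0.1173]
eef_rot: [0.714, 0.701, -0.001, -0.002]
ft_force: [-0.1, -0.1, 0.1]
width: 0.0869
```

```bash
python3 - <<'E'
from h import *
go(.6373,.0315,.063,-1.6)
E
```

```text
t 24.17 pos [0.6344 0.0397 0.1173] zaxis [-3.9e-03  5.0e-04 -1.0e+00] jaw deg -1.1 F [-0.1 -0.1  0.1] w 0.0869
UNITS shift [ 0.1  -0.27 -1.81] turn ax -0.01 ay -0.04 az -0.11
```

Emit:
send_rows(
  commands=[
    [0,-0.14,0,0,0,0,-1],
    [0,-0.14,-0.3,0,0,0,-1],
    [0,0,-0.5,0,0,0,-1],
    [0,0,-0.5,0,0,0,-1],
    [0,0,-0.4,0,0,0,-1],
    [0,0,0,0,0,0,-0.4],
    [0,0,0,0,0,0,-0.4],
  ],
)

```text
time: 24.75
ee_pos: [0.6359, 0.0333, 0.0693]
eef_rot: [0.712, 0.702, 0.002, 0.001]
ft_force: [0.2, -0.2, 0.4]
width: 0.0801
```

```bash
python3 - <<'E'
from h import *
go(.6373,.0315,.063,-1.6)
E
```

```text
t 24.75 pos [0.6359 0.0333 0.0693] zaxis [ 0.0033  0.001  -1.    ] jaw deg -0.8 F [ 0.2 -0.2  0.4] w 0.0801
UNITS shift [ 0.05 -0.06 -0.21] turn ax -0.01 ay 0.04 az -0.16
```

Emit:
send_rows(
  commands=[
    [0.03,-0.03,-0.1,0,0,0,-0.2],
    [0.03,-0.03,-0.1,0,0,0,0],
    [0,0,0,0,0,0,0.5],
    [0,0,0,0,0,0,0.5],
    [0,0,0,0,0,0,0.5],
    [0,0,0,0,0,0,0.5],
    [0,0,0,0,0,0,0.5],
    [0,0,0,0,0,0,0.5],
    [0,0,0,0,0,0,0.5],
  ],
)

```text
time: 25.5
ee_pos: [0.6397, 0.0314, 0.0661]
eef_rot: [0.712, 0.702, 0.003, 0.002]
ft_force: [0.1, 0.5, -0.3]
width: 0.0433
```

```bash
python3 - <<'E'
from h import *
go(.634,-.106,.065,-1.6)
E
```

```text
t 25.5 pos [0.6397 0.0314 0.0661] zaxis [ 0.0077  0.0012 -1.    ] jaw deg -0.8 F [ 0.1  0.5 -0.3] w 0.0433
UNITS shift [-0.19 -4.58 -0.04] turn ax -0.01 ay 0.09 az -0.15
```

Emit:
send_rows(
  commands=[
    [0,0,0.09,0,0,0,0.5],
    [0,0,0,0,0,0,0.5],
    [0,0,0,0,0,0,0.5],
  ],
)

```text
time: 25.75
ee_pos: [0.6396, 0.0315, 0.0691]
eef_rot: [0.712, 0.702, 0.003, 0.002]
ft_force: [-0.5, 0.4, -0.1]
width: 0.0434
```

Emit:
send_rows(
  commands=[
    [-0.01,-0.3,0,0,0,0,0.5],
    [-0.01,-0.3,0,0,0,0,0.5],
    [-0.01,-0.3,0,0,0,0,0.5],
    [-0.01,-0.3,0,0,0,0,0.5],
    [-0.01,-0.3,0,0,0,0,0.5],
    [-0.01,-0.3,0,0,0,0,0.5],
    [-0.01,-0.3,0,0,0,0,0.5],
  ],
)

```text
time: 26.33
ee_pos: [0.637, -0.0374, 0.0692]
eef_rot: [0.712, 0.702, 0.003, 0.002]
ft_force: [1.1, 0.3, 0.2]
width: 0.0434
```

Emit:
send_rows(
  commands=[
    [-0.015,-0.3,0,0,0,0,0.5],
    [-0.015,-0.3,0,0,0,0,0.5],
    [-0.015,-0.3,0,0,0,0,0.5],
    [-0.015,-0.3,0,0,0,0,0.5],
    [-0.015,-0.3,0,0,0,0,0.5],
    [-0.015,-0.3,0,0,0,0,0.5],
    [0,0,0,0,0,0,0.5],
    [0,0,0,0,0,0,0.5],
  ],
)

```text
time: 27.0
ee_pos: [0.6335, -0.1018, 0.0689]
eef_rot: [0.714, 0.701, 0.003, 0.003]
ft_force: [0.8, 0.2, -0.5]
width: 0.0437
```

```bash
python3 - <<'E'
from h import *
go(.634,-.106,.065,-1.6);s=r.camera('side');crop(s,280,110,370,240,5,'pics/b9.png')
E
```

```text
t 27.0 pos [ 0.6335 -0.1018  0.0689] zaxis [ 7.3e-03 -2.0e-04 -1.0e+00] jaw deg -1.0 F [ 0.8  0.2 -0.5] w 0.0437
UNITS shift [ 0.02 -0.14 -0.13] turn ax 0.00 ay 0.08 az -0.11
```

View pics/b9.png

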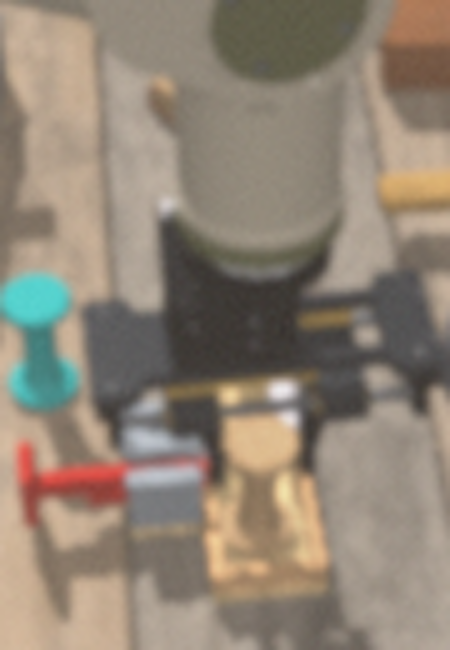

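Emit:
send_rows(
  commands=[
    [0,0,0.5,0,0,0,0.5],
    [0,0,0.8,0,0,0,0.5],
    [0,0,0.9,0,0,0,0.5],
    [0,0,0.9,0,0,0,0.5],
    [0,0,0.9,0,0,0,0.5],
    [0,0,0.7,0,0,0,0.5],
    [0,0,0,0,0,0,0.5],
  ],
)

```text
time: 27.63
ee_pos: [0.6313, -0.0955, 0.214]
eef_rot: [0.711, 0.703, 0.002, -0.0]
ft_force: [0.8, -0.1, 0.5]
width: 0.0436
```

Emit:
send_rows(
  commands=[
    [-0.2,0.6,0.1,0,-0.03,-0.09,0.5],
    [-0.32,0.9,0.05,0,-0.03,-0.09,0.5],
    [-0.32,0.9,0.05,0,-0.03,-0.09,0.5],
    [-0.32,0.9,0.05,0,-0.03,-0.09,0.5],
    [-0.32,0.9,0.05,0,-0.03,-0.09,0.5],
    [-0.32,0.9,0.05,0,-0.03,-0.09,0.5],
    [-0.32,0.9,0.05,0,-0.03,-0.09,0.5],
    [-0.32,0.9,0.05,0,-0.03,-0.09,0.5],
    [-0.32,0.9,0.05,0,-0.03,-0.09,0.5],
  ],
)

```text
time: 28.38
ee_pos: [0.544, 0.1459, 0.2274]
eef_rot: [0.737, 0.675, 0.011, 0.01]
ft_force: [0.3, 0.5, -0.2]
width: 0.0436
```

Emit:
send_rows(
  commands=[
    [-0.32,0.9,0.05,0,-0.03,-0.09,0.5],
    [-0.32,0.9,0.05,0,-0.03,-0.09,0.5],
    [-0.32,0.9,0.05,0,-0.03,-0.09,0.5],
    [-0.32,0.9,0.05,0,-0.03,-0.09,0.5],
    [-0.32,0.9,0.05,0,-0.03,-0.09,0.5],
    [-0.3,0.5,0.05,0,0,-0.09,0.5],
    [0,0,0,0,0,0,0.5],
    [0,0,0,0,0,0,0.5],
    [0,0,0,0,0,0,0.5],
  ],
)

```text
time: 29.13
ee_pos: [0.4739, 0.3154, 0.2346]
eef_rot: [0.747, 0.665, 0.016, 0.013]
ft_force: [-0.6, -0.4, -0.7]
width: 0.0433
```

```bash
python3 - <<'E'
from h import *
go(.4671,.3018,.12,-9.4)
t=r.camera('top');crop(t,130,200,270,290,5,'pics/tr4.png')
E
```

```text
t 29.13 pos [0.4739 0.3154 0.2346] zaxis [ 0.0404  0.0019 -0.9992] jaw deg -6.7 F [-0.6 -0.4 -0.7] w 0.0433
UNITS shift [-0.23 -0.45 -3.82] turn ax -0.02 ay 0.46 az -0.54
```

View pics/tr4.png

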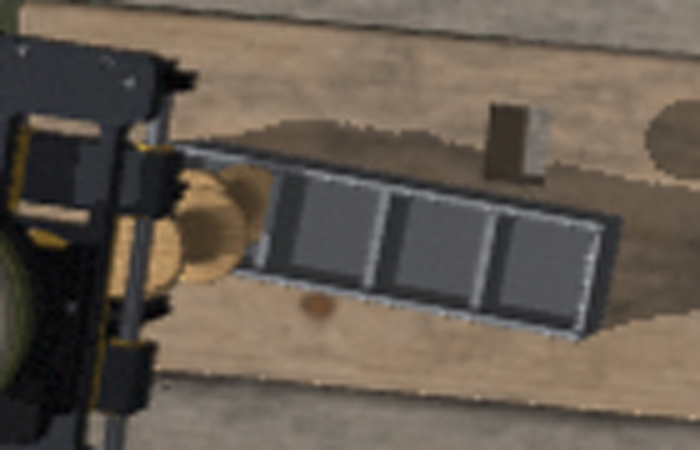

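Emit:
send_rows(
  commands=[
    [-0.1,-0.25,0,0,0.23,-0.27,0.5],
    [-0.1,-0.25,-0.2,0,0.23,-0.27,0.5],
    [0,0,-0.5,0,0,0,0.5],
    [0,0,-0.6,0,0,0,0.5],
    [0,0,-0.5,0,0,0,0.5],
    [0,0,0,0,0,0,0.5],
    [0,0,0,0,0,0,0.5],
  ],
)

```text
time: 29.77
ee_pos: [0.4718, 0.2872, 0.1765]
eef_rot: [0.771, 0.636, -0.004, -0.002]
ft_force: [0.1, -1.5, 0.1]
width: 0.0435
```

```bash
python3 - <<'E'
from h import *
go(.4671,.3018,.12,-9.4)
E
```

```text
t 29.77 pos [0.4718 0.2872 0.1765] zaxis [-0.0087 -0.0028 -1.    ] jaw deg -10.9 F [ 0.1 -1.5  0.1] w 0.0435
UNITS shift [-0.16  0.49 -1.88] turn ax 0.03 ay -0.10 az 0.31
```

Emit:
send_rows(
  commands=[
    [-0.1,0.25,0,0,-0.05,0.15,0.5],
    [-0.1,0.25,-0.3,0,-0.05,0.15,0.5],
    [0,0,-0.6,0,0,0,0.5],
    [0,0,-0.5,0,0,0,0.5],
    [0,0,0,0,0,0,0.5],
    [0,0,0,0,0,0,0.5],
    [0,0,0,0,0,0,0.5],
  ],
)

```text
time: 30.35
ee_pos: [0.4659, 0.3058, 0.1363]
eef_rot: [0.762, 0.647, 0.002, 0.001]
ft_force: [-0.3, -0.6, 0.3]
width: 0.0436
```

```bash
python3 - <<'E'
from h import *
go(.4671,.3018,.063,-9.4)
s=r.camera('side');crop(s,220,80,310,190,5,'pics/b10.png')
E
```

```text
t 30.35 pos [0.4659 0.3058 0.1363] zaxis [ 5.1e-03  7.0e-04 -1.0e+00] jaw deg -9.3 F [-0.3 -0.6  0.3] w 0.0436
UNITS shift [ 0.04 -0.13 -2.44] turn ax -0.01 ay 0.06 az -0.02
```

View pics/b10.png

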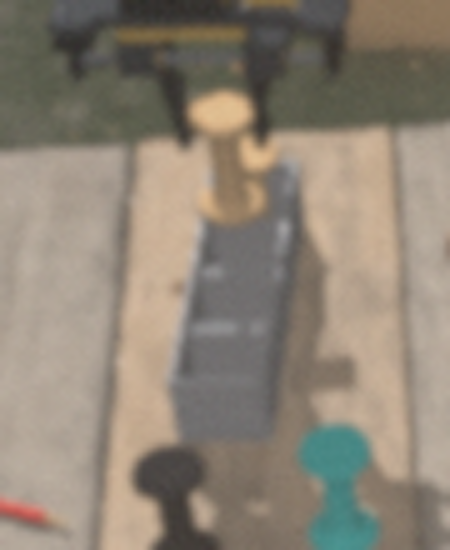

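```bash
python3 - <<'E'
from h import *
for X in[(.4659,.3058,.0783),(.4659,.3058,.158),(.4671,.3018,.055),(.4771,.3619,.085)]:
    p=proj('side',X);print(X,((p-[220,80]+.5)*5-.5).round(1))
E
```

```text
(0.4659, 0.3058, 0.0783) [231.8 210. ]
(0.4659, 0.3058, 0.158) [217.6 114.8]
(0.4671, 0.3018, 0.055) [237.7 239.5]
(0.4771, 0.3619, 0.085) [242.4 154.2]
```

Emit:
send_rows(
  commands=[
    [0.02,-0.06,0,0,0,0,0.5],
    [0,-0.06,-0.4,0,0,0,0.5],
    [0,0,-0.5,0,0,0,0.5],
    [0,0,-0.5,0,0,0,0.5],
    [0,0,-0.4,0,0,0,0.5],
    [0,0,-0.3,0,0,0,0.5],
    [0,0,0,0,0,0,0.5],
    [0,0,0,0,0,0,0.5],
  ],
)

```text
time: 31.07
ee_pos: [0.4687, 0.3022, 0.0717]
eef_rot: [0.763, 0.647, 0.005, 0.002]
ft_force: [0.3, 0.9, -0.1]
width: 0.0436
```

```bash
python3 - <<'E'
from h import *
go(.4671,.3018,.064,-9.4)
E
```

```text
t 31.07 pos [0.4687 0.3022 0.0717] zaxis [ 0.0112  0.0032 -0.9999] jaw deg -9.4 F [ 0.3  0.9 -0.1] w 0.0436
UNITS shift [-0.05 -0.01 -0.26] turn ax -0.04 ay 0.13 az -0.00
```

Emit:
send_rows(
  commands=[
    [-0.02,0,-0.12,0,0.06,0,0.5],
    [-0.02,0,-0.12,0,0.06,0,0.5],
    [0,0,0,0,0,0,0.5],
    [0,0,0,0,0,0,0.5],
  ],
)

```text
time: 31.4
ee_pos: [0.4682, 0.3027, 0.0653]
eef_rot: [0.763, 0.647, 0.002, -0.001]
ft_force: [0.4, 0.3, -0.3]
width: 0.0434
```

Emit:
send_rows(
  commands=[
    [0,0,-0.03,0,0,0,0.2],
    [0,0,0,0,0,0,-0.5],
    [0,0,0,0,0,0,-0.7],
    [0,0,0,0,0,0,-0.7],
    [0,0,0,0,0,0,-0.7],
    [0,0,0,0,0,0,-0.7],
    [0,0,0,0,0,0,-0.7],
  ],
)

```text
time: 31.98
ee_pos: [0.4689, 0.3033, 0.0656]
eef_rot: [0.763, 0.647, 0.003, -0.001]
ft_force: [-0.6, -0.5, 0.6]
width: 0.0716
```

Emit:
send_rows(
  commands=[
    [0,0,0.4,0,0,0,-0.7],
    [0,0,0.8,0,0,0,-1],
    [0,0,0.9,0,0,0,-1],
    [0,0,0.9,0,0,0,-1],
    [0,0,0.6,0,0,0,-1],
    [0,0,0,0,0,0,-1],
  ],
)

```text
time: 32.48
ee_pos: [0.4667, 0.3032, 0.1812]
eef_rot: [0.762, 0.648, 0.002, -0.002]
ft_force: [0.8, 0.2, -0.1]
width: 0.0862
```

```bash
python3 - <<'E'
from h import *
go(.6388,.0893,.17,-1.6);s=r.camera('side');t=r.camera('top');crop(s,220,80,360,200,4,'pics/b11.png');cv2.imwrite('pics/t11.png',t)
E
```

```text
t 32.48 pos [0.4667 0.3032 0.1812] zaxis [ 6.0e-04  5.1e-03 -1.0e+00] jaw deg -9.3 F [ 0.8  0.2 -0.1] w 0.0862
UNITS shift [ 5.74 -7.13 -0.37] turn ax -0.06 ay 0.01 az 1.54
```

View pics/b11.png

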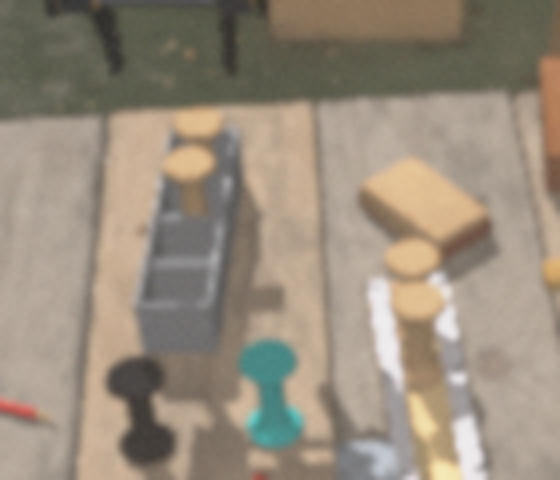

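View pics/t11.png

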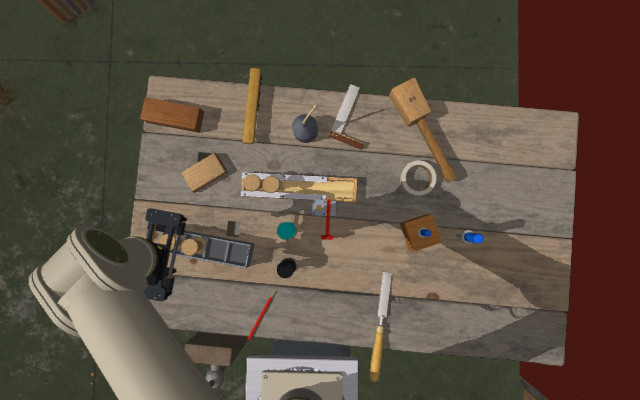

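Two bobbins stand in the tray, and two remain in the rail at (271,184) and (252,183).

Emit:
send_rows(
  commands=[
    [0.5,-0.6,0.05,0,-0.03,0.14,-1],
    [0.57,-0.7,0.05,0,-0.03,0.14,-1],
    [0.57,-0.7,0.05,0,-0.03,0.14,-1],
    [0.57,-0.7,0.05,0,-0.03,0.14,-1],
    [0.57,-0.7,0.05,0,-0.03,0.14,-1],
    [0.57,-0.7,0.05,0,-0.03,0.14,-1],
    [0.57,-0.7,0.05,0,-0.03,0.14,-1],
    [0.57,-0.7,0.05,0,-0.03,0.14,-1],
    [0.57,-0.7,0.05,0,-0.03,0.14,-1],
    [0.5,-0.6,0,0,0,0.14,-1],
  ],
)

```text
time: 33.42
ee_pos: [0.6284, 0.0918, 0.1807]
eef_rot: [0.714, 0.7, 0.002, 0.002]
ft_force: [0.4, -0.8, -0.7]
width: 0.0871
```

Emit:
send_rows(
  commands=[
    [0,0,0,0,0,0,-1],
    [0,0,0,0,0,0,-1],
    [0,0,0,0,0,0,-1],
    [0,0,0,0,0,0,-1],
  ],
)

```text
time: 33.75
ee_pos: [0.6287, 0.0852, 0.1748]
eef_rot: [0.717, 0.697, -0.002, -0.0]
ft_force: [-0.8, 0.1, -0.1]
width: 0.0869
```

```bash
python3 - <<'E'
from h import *
go(.6388,.0893,.12,-1.6)
E
```

```text
t 33.75 pos [0.6287 0.0852 0.1748] zaxis [-0.0033 -0.0023 -1.    ] jaw deg -1.6 F [-0.8  0.1 -0.1] w 0.0869
UNITS shift [ 0.34  0.14 -1.83] turn ax 0.03 ay -0.04 az -0.00
```

Emit:
send_rows(
  commands=[
    [0.12,0.07,0,0,0,0,-1],
    [0.12,0.07,-0.4,0,0,0,-1],
    [0,0,-0.7,0,0,0,-1],
    [0,0,-0.6,0,0,0,-1],
    [0,0,0,0,0,0,-1],
    [0,0,0,0,0,0,-1],
    [0,0,0,0,0,0,-1],
  ],
)

```text
time: 34.33
ee_pos: [0.6346, 0.0967, 0.1202]
eef_rot: [0.714, 0.7, -0.002, -0.001]
ft_force: [-0.2, -0.4, 0.2]
width: 0.0869
```

```bash
python3 - <<'E'
from h import *
go(.6388,.0893,.064,-1.6)
E
```

```text
t 34.33 pos [0.6346 0.0967 0.1202] zaxis [-3.4e-03 -9.0e-04 -1.0e+00] jaw deg -1.1 F [-0.2 -0.4  0.2] w 0.0869
UNITS shift [ 0.14 -0.25 -1.87] turn ax 0.01 ay -0.04 az -0.10
```

Emit:
send_rows(
  commands=[
    [0.02,-0.12,0,0,0,0,-1],
    [0.02,-0.12,-0.3,0,0,0,-1],
    [0,0,-0.5,0,0,0,-1],
    [0,0,-0.5,0,0,0,-1],
    [0,0,-0.5,0,0,0,-1],
    [0,0,0,0,0,0,-0.4],
    [0,0,0,0,0,0,-0.4],
  ],
)

```text
time: 34.92
ee_pos: [0.6392, 0.0878, 0.0681]
eef_rot: [0.714, 0.7, 0.002, 0.002]
ft_force: [0.9, 0.2, 0.4]
width: 0.0798
```

```bash
python3 - <<'E'
from h import *
go(.6388,.0893,.064,-1.6)
E
```

```text
t 34.92 pos [0.6392 0.0878 0.0681] zaxis [ 5.4e-03 -7.0e-04 -1.0e+00] jaw deg -1.2 F [0.9 0.2 0.4] w 0.0798
UNITS shift [-0.01  0.05 -0.14] turn ax 0.01 ay 0.06 az -0.08
```

Emit:
send_rows(
  commands=[
    [0,0.03,-0.07,0,0,0,-0.2],
    [0,0.03,-0.07,0,0,0,0],
    [0,0,0,0,0,0,0.5],
    [0,0,0,0,0,0,0.5],
    [0,0,0,0,0,0,0.5],
    [0,0,0,0,0,0,0.5],
    [0,0,0,0,0,0,0.5],
    [0,0,0,0,0,0,0.5],
    [0,0,0,0,0,0,0.5],
  ],
)

```text
time: 35.67
ee_pos: [0.6415, 0.0897, 0.0678]
eef_rot: [0.715, 0.7, 0.004, 0.004]
ft_force: [-0.8, 0.7, -0.1]
width: 0.0436
```

Emit:
send_rows(
  commands=[
    [0,0,0.09,0,0,0,0.5],
    [0,0,0,0,0,0,0.5],
    [0,0,0,0,0,0,0.5],
  ],
)

```text
time: 35.92
ee_pos: [0.6414, 0.0897, 0.0707]
eef_rot: [0.715, 0.7, 0.004, 0.004]
ft_force: [-0.9, 0.0, -1.1]
width: 0.0432
```

Emit:
send_rows(
  commands=[
    [-0.015,-0.3,0,0,0,0,0.5],
    [-0.015,-0.3,0,0,0,0,0.5],
    [-0.015,-0.3,0,0,0,0,0.5],
    [-0.015,-0.3,0,0,0,0,0.5],
    [-0.015,-0.3,0,0,0,0,0.5],
    [-0.015,-0.3,0,0,0,0,0.5],
    [-0.015,-0.3,0,0,0,0,0.5],
    [-0.015,-0.3,0,0,0,0,0.5],
    [-0.015,-0.3,0,0,0,0,0.5],
    [-0.015,-0.3,0,0,0,0,0.5],
  ],
)

```text
time: 36.75
ee_pos: [0.6359, -0.0102, 0.0707]
eef_rot: [0.715, 0.699, 0.004, 0.004]
ft_force: [-0.4, 0.2, -0.6]
width: 0.0436
```

Emit:
send_rows(
  commands=[
    [-0.005,-0.3,0,0,0,0,0.5],
    [-0.005,-0.3,0,0,0,0,0.5],
    [-0.005,-0.3,0,0,0,0,0.5],
    [-0.005,-0.3,0,0,0,0,0.5],
    [-0.005,-0.3,0,0,0,0,0.5],
    [-0.005,-0.3,0,0,0,0,0.5],
    [-0.005,-0.3,0,0,0,0,0.5],
    [-0.005,-0.3,0,0,0,0,0.5],
    [0,-0.3,0,0,0,0,0.5],
    [0,0,0,0,0,0,0.5],
  ],
)

```text
time: 37.58
ee_pos: [0.6343, -0.1032, 0.0705]
eef_rot: [0.716, 0.698, 0.003, 0.004]
ft_force: [-0.6, -0.5, -0.9]
width: 0.0435
```

Emit:
send_rows(
  commands=[
    [0,0,0,0,0,0,0.5],
    [0,0,0,0,0,0,0.5],
  ],
)

```text
time: 37.75
ee_pos: [0.6343, -0.1036, 0.0705]
eef_rot: [0.716, 0.698, 0.003, 0.004]
ft_force: [-0.4, 0.1, -0.6]
width: 0.0437
```

```bash
python3 - <<'E'
from h import *
go(.634,-.106,.065,-1.6);s=r.camera('side');crop(s,280,110,370,240,5,'pics/b12.png')
E
```

```text
t 37.75 pos [ 0.6343 -0.1036  0.0705] zaxis [ 0.0104 -0.0016 -0.9999] jaw deg -1.4 F [-0.4  0.1 -0.6] w 0.0437
UNITS shift [-0.01 -0.08 -0.18] turn ax 0.02 ay 0.12 az -0.03
```

View pics/b12.png

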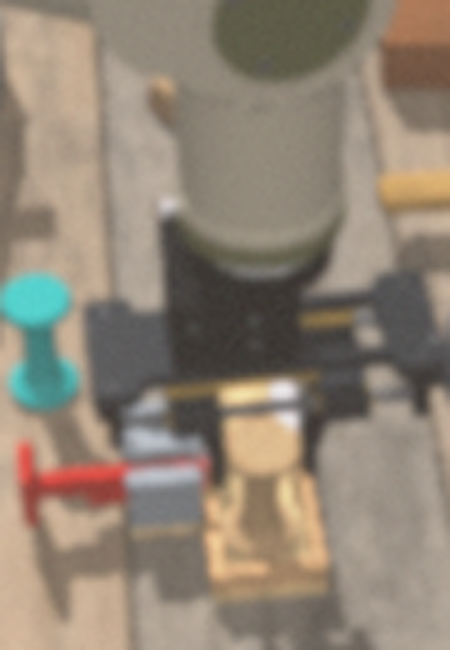

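Emit:
send_rows(
  commands=[
    [0,0,0.5,0,0,0,0.5],
    [0,0,0.8,0,0,0,0.5],
    [0,0,0.9,0,0,0,0.5],
    [0,0,0.9,0,0,0,0.5],
    [0,0,0.9,0,0,0,0.5],
    [0,0,0.7,0,0,0,0.5],
    [0,0,0,0,0,0,0.5],
  ],
)

```text
time: 38.38
ee_pos: [0.6317, -0.0962, 0.2156]
eef_rot: [0.713, 0.701, 0.003, 0.001]
ft_force: [0.8, 0.1, 0.8]
width: 0.0434
```

Emit:
send_rows(
  commands=[
    [-0.3,0.6,0.1,0,-0.01,-0.11,0.5],
    [-0.45,0.9,0.05,0,-0.01,-0.11,0.5],
    [-0.45,0.9,0.05,0,-0.01,-0.11,0.5],
    [-0.45,0.9,0.05,0,-0.01,-0.11,0.5],
    [-0.45,0.9,0.05,0,-0.01,-0.11,0.5],
    [-0.45,0.9,0.05,0,-0.01,-0.11,0.5],
    [-0.45,0.9,0.05,0,-0.01,-0.11,0.5],
    [-0.45,0.9,0.05,0,-0.01,-0.11,0.5],
  ],
)

```text
time: 39.05
ee_pos: [0.5238, 0.116, 0.2275]
eef_rot: [0.742, 0.671, 0.005, 0.005]
ft_force: [0.3, 0.6, 0.2]
width: 0.0436
```

Emit:
send_rows(
  commands=[
    [-0.45,0.9,0,0,-0.01,-0.11,0.5],
    [-0.45,0.9,0,0,-0.01,-0.11,0.5],
    [-0.45,0.9,0,0,-0.01,-0.11,0.5],
    [-0.45,0.7,0,0,0,-0.11,0.5],
    [-0.3,0.3,0,0,0,-0.11,0.5],
    [0,0,0,0,0,0,0.5],
    [0,0,0,0,0,0,0.5],
    [0,0,0,0,0,0,0.5],
    [0,0,0,0,0,0,0.5],
  ],
)

```text
time: 39.8
ee_pos: [0.4498, 0.2421, 0.2258]
eef_rot: [0.752, 0.659, 0.006, 0.006]
ft_force: [-0.4, -0.4, -0.9]
width: 0.0434
```

```bash
python3 - <<'E'
from h import *
go(.4571,.2416,.13,-9.4)
t=r.camera('top');crop(t,130,200,270,290,5,'pics/tr5.png')
E
```

```text
t 39.8 pos [0.4498 0.2421 0.2258] zaxis [ 0.0172 -0.0011 -0.9999] jaw deg -7.6 F [-0.4 -0.4 -0.9] w 0.0434
UNITS shift [ 0.24 -0.02 -3.19] turn ax 0.01 ay 0.20 az -0.37
```

View pics/tr5.png

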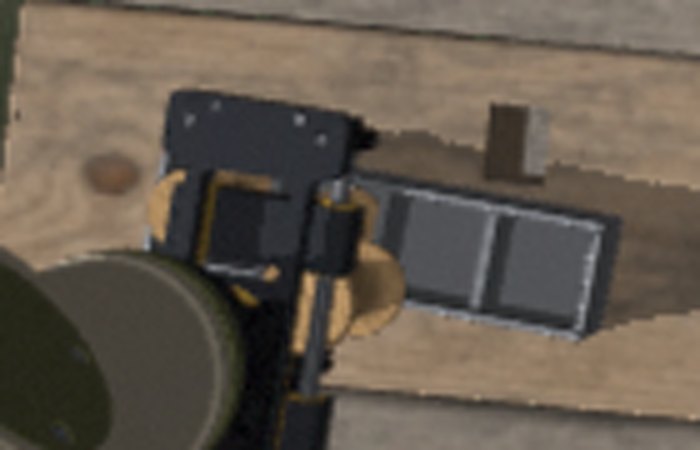

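Tray unmoved. Descending to the third compartment.

Emit:
send_rows(
  commands=[
    [0.12,0,0,0,0.1,-0.18,0.5],
    [0.12,0,-0.4,0,0.1,-0.18,0.5],
    [0,0,-0.7,0,0,0,0.5],
    [0,0,-0.7,0,0,0,0.5],
    [0,0,-0.5,0,0,0,0.5],
    [0,0,0,0,0,0,0.5],
    [0,0,0,0,0,0,0.5],
    [0,0,0,0,0,0,0.5],
  ],
)

```text
time: 40.52
ee_pos: [0.4642, 0.2355, 0.1545]
eef_rot: [0.769, 0.639, -0.001, -0.0]
ft_force: [-0.6, -0.1, 0.1]
width: 0.0434
```

```bash
python3 - <<'E'
from h import *
go(.4571,.2416,.13,-9.4)
E
```

```text
t 40.52 pos [0.4642 0.2355 0.1545] zaxis [-0.0027 -0.0013 -1.    ] jaw deg -10.5 F [-0.6 -0.1  0.1] w 0.0434
UNITS shift [-0.24  0.2  -0.82] turn ax 0.01 ay -0.03 az 0.22
```

Emit:
send_rows(
  commands=[
    [-0.12,0.1,0,0,0,0.11,0.5],
    [-0.12,0.1,-0.4,0,0,0.11,0.5],
    [0,0,-0.5,0,0,0,0.5],
    [0,0,0,0,0,0,0.5],
    [0,0,0,0,0,0,0.5],
    [0,0,0,0,0,0,0.5],
  ],
)

```text
time: 41.02
ee_pos: [0.4579, 0.2436, 0.1295]
eef_rot: [0.762, 0.648, 0.001, 0.001]
ft_force: [0.2, 0.8, -0.3]
width: 0.0437
```

```bash
python3 - <<'E'
from h import *
go(.4571,.2416,.066,-9.4)
E
```

```text
t 41.02 pos [0.4579 0.2436 0.1295] zaxis [ 2.7e-03  7.0e-04 -1.0e+00] jaw deg -9.3 F [ 0.2  0.8 -0.3] w 0.0437
UNITS shift [-0.03 -0.07 -2.12] turn ax -0.01 ay 0.03 az -0.02
```

Emit:
send_rows(
  commands=[
    [-0.03,-0.04,0,0,0,0,0.5],
    [-0.03,-0.03,-0.4,0,0,0,0.5],
    [0,0,-0.5,0,0,0,0.5],
    [0,0,-0.5,0,0,0,0.5],
    [0,0,-0.4,0,0,0,0.5],
    [0,0,-0.2,0,0,0,0.5],
    [0,0,0,0,0,0,0.5],
    [0,0,0,0,0,0,0.5],
  ],
)

```text
time: 41.68
ee_pos: [0.4567, 0.2416, 0.0669]
eef_rot: [0.762, 0.648, 0.003, 0.002]
ft_force: [-1.2, -0.0, -0.7]
width: 0.0434
```

```bash
python3 - <<'E'
from h import *
go(.4571,.2416,.066,-9.4)
E
```

```text
t 41.68 pos [0.4567 0.2416 0.0669] zaxis [ 0.0068  0.0018 -1.    ] jaw deg -9.3 F [-1.2 -0.  -0.7] w 0.0434
UNITS shift [ 0.01  0.   -0.03] turn ax -0.02 ay 0.08 az -0.02
```

Emit:
send_rows(
  commands=[
    [0,0,-0.03,0,0,0,0.2],
    [0,0,0,0,0,0,-0.5],
    [0,0,0,0,0,0,-0.7],
    [0,0,0,0,0,0,-0.7],
    [0,0,0,0,0,0,-0.7],
    [0,0,0,0,0,0,-0.7],
    [0,0,0,0,0,0,-0.7],
  ],
)

```text
time: 42.27
ee_pos: [0.4584, 0.2425, 0.0686]
eef_rot: [0.762, 0.647, 0.005, 0.002]
ft_force: [0.3, -0.4, 0.4]
width: 0.0716
```

Emit:
send_rows(
  commands=[
    [0,0,0.4,0,0,0,-0.7],
    [0,0,0.8,0,0,0,-1],
    [0,0,0.9,0,0,0,-1],
    [0,0,0.9,0,0,0,-1],
    [0,0,0.6,0,0,0,-1],
    [0,0,0,0,0,0,-1],
    [0,0,0,0,0,0,-1],
  ],
)

```text
time: 42.85
ee_pos: [0.4565, 0.243, 0.1857]
eef_rot: [0.761, 0.648, 0.005, 0.002]
ft_force: [-0.3, -0.4, -2.2]
width: 0.0865
```

```bash
python3 - <<'E'
from h import *
go(.6415,.1414,.17,-1.6);s=r.camera('side');t=r.camera('top');crop(s,220,80,360,200,4,'pics/b13.png')
E
```

```text
t 42.85 pos [0.4565 0.243  0.1857] zaxis [ 0.0101  0.004  -0.9999] jaw deg -9.2 F [-0.3 -0.4 -2.2] w 0.0865
UNITS shift [ 6.17 -3.39 -0.52] turn ax -0.05 ay 0.12 az 1.51
```

View pics/b13.png

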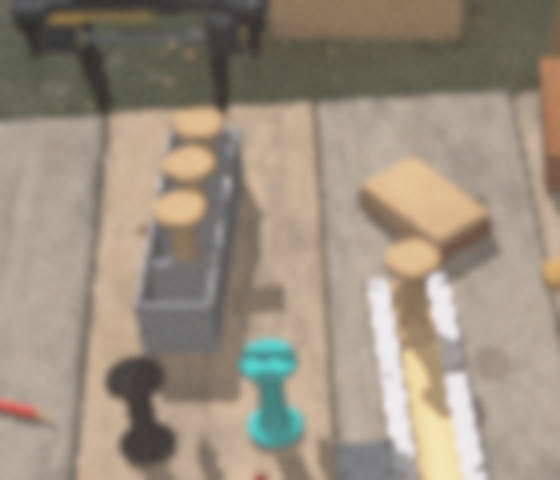

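Emit:
send_rows(
  commands=[
    [0.5,-0.3,0.05,0,-0.01,0.15,-1],
    [0.62,-0.35,0.05,0,-0.01,0.15,-1],
    [0.62,-0.35,0.05,0,-0.02,0.15,-1],
    [0.62,-0.35,0.05,0,-0.02,0.15,-1],
    [0.62,-0.35,0.05,0,-0.02,0.15,-1],
    [0.62,-0.35,0.05,0,-0.02,0.15,-1],
    [0.62,-0.35,0.05,0,-0.02,0.15,-1],
    [0.62,-0.35,0.05,0,-0.02,0.15,-1],
    [0.62,-0.3,0.05,0,-0.02,0.15,-1],
    [0.4,-0.2,0,0,0,0.15,-1],
  ],
)

```text
time: 43.78
ee_pos: [0.6309, 0.1407, 0.1859]
eef_rot: [0.712, 0.702, 0.001, 0.002]
ft_force: [0.7, 0.1, -0.2]
width: 0.0869
```

Emit:
send_rows(
  commands=[
    [0,0,0,0,0,0,-1],
    [0,0,0,0,0,0,-1],
    [0,0,0,0,0,0,-1],
    [0,0,0,0,0,0,-1],
  ],
)

```text
time: 44.12
ee_pos: [0.6298, 0.1392, 0.1804]
eef_rot: [0.713, 0.701, -0.002, -0.001]
ft_force: [0.1, 0.3, -1.1]
width: 0.0871
```

```bash
python3 - <<'E'
from h import *
go(.6415,.1414,.12,-1.6)
E
```

```text
t 44.12 pos [0.6298 0.1392 0.1804] zaxis [-0.0037 -0.0016 -1.    ] jaw deg -1.0 F [ 0.1  0.3 -1.1] w 0.0871
UNITS shift [ 0.39  0.07 -2.01] turn ax 0.02 ay -0.04 az -0.13
```

Emit:
send_rows(
  commands=[
    [0.17,0.03,0,0,0,-0.1,-1],
    [0.17,0.03,-0.4,0,0,0,-1],
    [0,0,-0.7,0,0,0,-1],
    [0,0,-0.7,0,0,0,-1],
    [0,0,0,0,0,0,-1],
    [0,0,0,0,0,0,-1],
    [0,0,0,0,0,0,-1],
  ],
)

```text
time: 44.7
ee_pos: [0.6394, 0.1449, 0.1238]
eef_rot: [0.715, 0.699, -0.001, -0.0]
ft_force: [-1.6, -0.9, 0.4]
width: 0.0869
```

```bash
python3 - <<'E'
from h import *
go(.6415,.1414,.064,-1.6)
E
```

```text
t 44.7 pos [0.6394 0.1449 0.1238] zaxis [-0.0022 -0.0015 -1.    ] jaw deg -1.3 F [-1.6 -0.9  0.4] w 0.0869
UNITS shift [ 0.07 -0.12 -1.99] turn ax 0.02 ay -0.03 az -0.06
```

Emit:
send_rows(
  commands=[
    [0,-0.06,0,0,0,0,-1],
    [0,-0.06,-0.3,0,0,0,-1],
    [0,0,-0.5,0,0,0,-1],
    [0,0,-0.55,0,0,0,-1],
    [0,0,-0.55,0,0,0,-1],
    [0,0,-0.1,0,0,0,-0.4],
    [0,0,0,0,0,0,-0.4],
    [0,0,0,0,0,0,-0.4],
  ],
)

```text
time: 45.37
ee_pos: [0.6411, 0.141, 0.0621]
eef_rot: [0.715, 0.699, 0.001, 0.001]
ft_force: [0.7, 1.6, -0.6]
width: 0.0742
```

```bash
python3 - <<'E'
from h import *
go(.6415,.1414,.064,-1.6)
E
```

```text
t 45.37 pos [0.6411 0.141  0.0621] zaxis [ 3.5e-03 -6.0e-04 -1.0e+00] jaw deg -1.3 F [ 0.7  1.6 -0.6] w 0.0742
UNITS shift [0.01 0.01 0.06] turn ax 0.01 ay 0.04 az -0.05
```

Emit:
send_rows(
  commands=[
    [0,0,0,0,0,0,0.5],
    [0,0,0,0,0,0,0.5],
    [0,0,0,0,0,0,0.5],
    [0,0,0,0,0,0,0.5],
    [0,0,0,0,0,0,0.5],
    [0,0,0,0,0,0,0.5],
    [0,0,0,0,0,0,0.5],
    [0,0,0,0,0,0,0.5],
  ],
)

```text
time: 46.03
ee_pos: [0.6429, 0.1416, 0.0658]
eef_rot: [0.715, 0.699, 0.003, 0.003]
ft_force: [-0.5, 0.2, -0.6]
width: 0.042
```

Emit:
send_rows(
  commands=[
    [0,0,0.09,0,0,0,0.5],
    [0,0,0,0,0,0,0.5],
    [0,0,0,0,0,0,0.5],
  ],
)

```text
time: 46.28
ee_pos: [0.6429, 0.1416, 0.0688]
eef_rot: [0.715, 0.699, 0.003, 0.003]
ft_force: [-0.9, 0.1, -0.3]
width: 0.0419
```

Emit:
send_rows(
  commands=[
    [-0.015,-0.3,0,0,0,0,0.5],
    [-0.015,-0.3,0,0,0,0,0.5],
    [-0.015,-0.3,0,0,0,0,0.5],
    [-0.015,-0.3,0,0,0,0,0.5],
    [-0.01,-0.3,0,0,0,0,0.5],
    [-0.01,-0.3,0,0,0,0,0.5],
    [-0.01,-0.3,0,0,0,0,0.5],
    [-0.01,-0.3,0,0,0,0,0.5],
    [-0.01,-0.3,0,0,0,0,0.5],
    [-0.01,-0.3,0,0,0,0,0.5],
  ],
)

```text
time: 47.12
ee_pos: [0.6384, 0.0417, 0.0687]
eef_rot: [0.716, 0.699, 0.003, 0.003]
ft_force: [0.3, 0.8, -0.4]
width: 0.042
```

Emit:
send_rows(
  commands=[
    [-0.01,-0.3,0,0,0,0,0.5],
    [-0.01,-0.3,0,0,0,0,0.5],
    [-0.01,-0.3,0,0,0,0,0.5],
    [-0.01,-0.3,0,0,0,0,0.5],
    [-0.01,-0.3,0,0,0,0,0.5],
  ],
)

```text
time: 47.53
ee_pos: [0.6367, -0.0083, 0.0687]
eef_rot: [0.716, 0.699, 0.003, 0.003]
ft_force: [-0.1, -0.1, 0.1]
width: 0.0421
```

Emit:
send_rows(
  commands=[
    [-0.01,-0.3,0,0,0,0,0.5],
    [-0.01,-0.3,0,0,0,0,0.5],
    [-0.01,-0.3,0,0,0,0,0.5],
    [-0.01,-0.3,0,0,0,0,0.5],
    [-0.005,-0.3,0,0,0,0,0.5],
    [-0.005,-0.3,0,0,0,0,0.5],
    [-0.005,-0.3,0,0,0,0,0.5],
    [-0.005,-0.3,0,0,0,0,0.5],
    [0,-0.3,0,0,0,0,0.5],
    [0,0,0,0,0,0,0.5],
  ],
)

```text
time: 48.37
ee_pos: [0.6344, -0.1013, 0.0685]
eef_rot: [0.716, 0.698, 0.002, 0.003]
ft_force: [-0.8, 0.1, -0.1]
width: 0.0418
```

Emit:
send_rows(
  commands=[
    [0,-0.05,0,0,0,0,0.5],
    [0,0,0,0,0,0,0.5],
    [0,0,0,0,0,0,0.5],
  ],
)

```text
time: 48.62
ee_pos: [0.6344, -0.1028, 0.0685]
eef_rot: [0.717, 0.698, 0.003, 0.003]
ft_force: [0.2, 0.9, 0.1]
width: 0.0419
```

```bash
python3 - <<'E'
from h import *
go(.634,-.106,.065,-1.6)
s=r.camera('side');crop(s,280,110,370,240,5,'pics/b14.png')
E
```

```text
t 48.62 pos [ 0.6344 -0.1028  0.0685] zaxis [ 8.e-03 -6.e-04 -1.e+00] jaw deg -1.5 F [0.2 0.9 0.1] w 0.0419
UNITS shift [-0.01 -0.11 -0.12] turn ax 0.01 ay 0.09 az -0.01
```

View pics/b14.png

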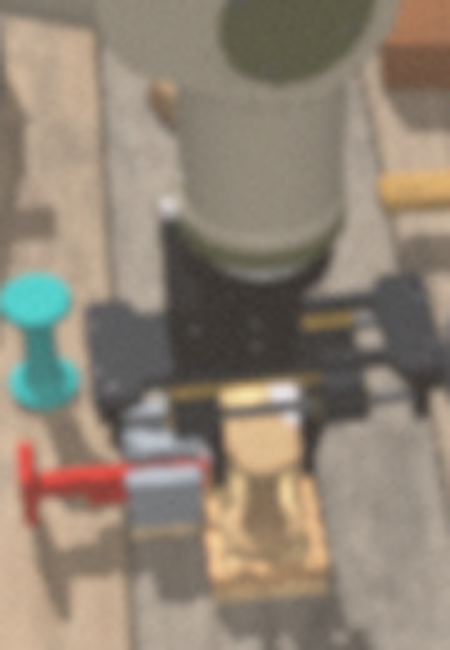

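Emit:
send_rows(
  commands=[
    [0,0,0.5,0,0,0,0.5],
    [0,0,0.8,0,0,0,0.5],
    [0,0,0.9,0,0,0,0.5],
    [0,0,0.9,0,0,0,0.5],
    [0,0,0.9,0,0,0,0.5],
    [0,0,0.7,0,0,0,0.5],
    [0,0,0,0,0,0,0.5],
  ],
)

```text
time: 49.25
ee_pos: [0.6323, -0.0969, 0.2212]
eef_rot: [0.714, 0.7, 0.003, 0.002]
ft_force: [0.3, -0.2, -0.5]
width: 0.0421
```

Emit:
send_rows(
  commands=[
    [-0.4,0.6,0.1,0,0,-0.12,0.5],
    [-0.55,0.83,0.05,0,0,-0.12,0.5],
    [-0.55,0.83,0.05,0,0,-0.12,0.5],
    [-0.55,0.83,0.05,0,0,-0.12,0.5],
    [-0.55,0.83,0.05,0,0,-0.12,0.5],
    [-0.55,0.83,0.05,0,0,-0.12,0.5],
    [-0.55,0.83,0.05,0,0,-0.12,0.5],
  ],
)

```text
time: 49.83
ee_pos: [0.5184, 0.0739, 0.2394]
eef_rot: [0.742, 0.671, 0.005, 0.005]
ft_force: [0.5, 0.7, -0.0]
width: 0.0423
```

Emit:
send_rows(
  commands=[
    [-0.55,0.83,0,0,0,-0.12,0.5],
    [-0.55,0.83,0,0,0,-0.12,0.5],
    [-0.5,0.75,0,0,0,-0.12,0.5],
    [-0.3,0.4,0,0,0,-0.12,0.5],
    [0,0,0,0,0,0,0.5],
    [0,0,0,0,0,0,0.5],
    [0,0,0,0,0,0,0.5],
    [0,0,0,0,0,0,0.5],
  ],
)

```text
time: 50.5
ee_pos: [0.4525, 0.1716, 0.2442]
eef_rot: [0.75, 0.661, 0.006, 0.009]
ft_force: [1.0, -0.1, -0.3]
width: 0.042
```

```bash
python3 - <<'E'
from h import *
go(.4471,.1814,.13,-9.4)
t=r.camera('top');crop(t,130,200,270,290,5,'pics/tr6.png')
E
```

```text
t 50.5 pos [0.4525 0.1716 0.2442] zaxis [ 0.0201 -0.0051 -0.9998] jaw deg -7.3 F [ 1.  -0.1 -0.3] w 0.042
UNITS shift [-0.18  0.33 -3.81] turn ax 0.06 ay 0.23 az -0.43
```

View pics/tr6.png

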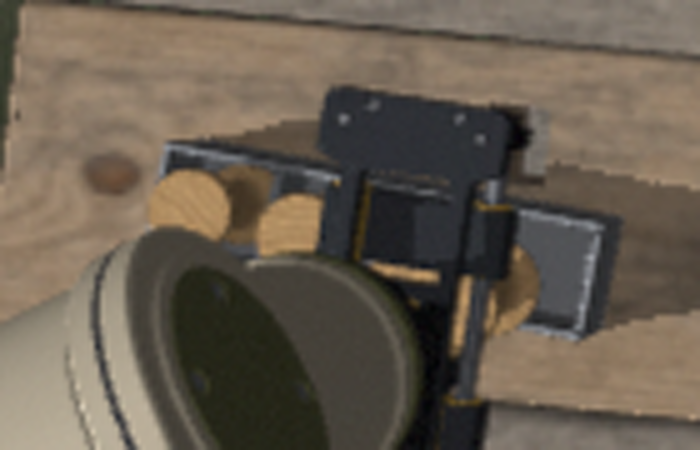

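Emit:
send_rows(
  commands=[
    [-0.12,0.17,0,0.03,0.1,-0.2,0.5],
    [-0.12,0.17,-0.3,0.03,0.1,-0.2,0.5],
    [0,0,-0.7,0,0,0,0.5],
    [0,0,-0.7,0,0,0,0.5],
    [0,0,-0.6,0,0,0,0.5],
    [0,0,0,0,0,0,0.5],
    [0,0,0,0,0,0,0.5],
    [0,0,0,0,0,0,0.5],
  ],
)

```text
time: 51.22
ee_pos: [0.4496, 0.1756, 0.1733]
eef_rot: [0.766, 0.642, 0.001, -0.001]
ft_force: [0.9, 0.1, -0.2]
width: 0.0419
```

```bash
python3 - <<'E'
from h import *
go(.4471,.1814,.13,-9.4)
E
```

```text
t 51.22 pos [0.4496 0.1756 0.1733] zaxis [ 6.0e-04  2.2e-03 -1.0e+00] jaw deg -10.1 F [ 0.9  0.1 -0.2] w 0.0419
UNITS shift [-0.08  0.19 -1.44] turn ax -0.02 ay 0.01 az 0.13
```

Emit:
send_rows(
  commands=[
    [-0.05,0.1,0,0,0,0.07,0.5],
    [-0.05,0.1,-0.4,0,0,0.06,0.5],
    [0,0,-0.6,0,0,0,0.5],
    [0,0,-0.4,0,0,0,0.5],
    [0,0,0,0,0,0,0.5],
    [0,0,0,0,0,0,0.5],
    [0,0,0,0,0,0,0.5],
  ],
)

```text
time: 51.8
ee_pos: [0.4486, 0.1833, 0.1324]
eef_rot: [0.762, 0.647, 0.004, 0.001]
ft_force: [0.0, 0.7, -1.2]
width: 0.0418
```

```bash
python3 - <<'E'
from h import *
go(.4471,.1814,.064,-9.4)
E
```

```text
t 51.8 pos [0.4486 0.1833 0.1324] zaxis [ 0.0066  0.0038 -1.    ] jaw deg -9.3 F [ 0.   0.7 -1.2] w 0.0418
UNITS shift [-0.05 -0.06 -2.28] turn ax -0.04 ay 0.08 az -0.01
```

Emit:
send_rows(
  commands=[
    [-0.04,-0.03,0,0,0.04,0,0.5],
    [-0.04,-0.03,-0.4,0,0.04,0,0.5],
    [0,0,-0.5,0,0,0,0.5],
    [0,0,-0.5,0,0,0,0.5],
    [0,0,-0.5,0,0,0,0.5],
    [0,0,-0.2,0,0,0,0.5],
    [0,0,0,0,0,0,0.5],
    [0,0,0,0,0,0,0.5],
  ],
)

```text
time: 52.47
ee_pos: [0.4474, 0.1813, 0.0672]
eef_rot: [0.763, 0.647, 0.003, -0.001]
ft_force: [-0.0, 0.6, -0.8]
width: 0.0421
```

```bash
python3 - <<'E'
from h import *
go(.4471,.1814,.064,-9.4)
E
```

```text
t 52.47 pos [0.4474 0.1813 0.0672] zaxis [ 0.0031  0.0043 -1.    ] jaw deg -9.4 F [-0.   0.6 -0.8] w 0.0421
UNITS shift [-0.01  0.   -0.11] turn ax -0.05 ay 0.04 az 0.00
```

Emit:
send_rows(
  commands=[
    [0,0,-0.05,0,0,0,0.5],
    [0,0,-0.05,0,0,0,0.2],
    [0,0,0,0,0,0,-0.5],
    [0,0,0,0,0,0,-0.7],
    [0,0,0,0,0,0,-0.7],
    [0,0,0,0,0,0,-0.7],
    [0,0,0,0,0,0,-0.7],
    [0,0,0,0,0,0,-0.7],
  ],
)

```text
time: 53.13
ee_pos: [0.4495, 0.1819, 0.067]
eef_rot: [0.763, 0.646, 0.005, 0.001]
ft_force: [0.4, -0.6, -0.4]
width: 0.0711
```

Emit:
send_rows(
  commands=[
    [0,0,0.4,0,0,0,-0.7],
    [0,0,0.8,0,0,0,-1],
    [0,0,0.9,0,0,0,-1],
    [0,0,0.9,0,0,0,-1],
    [0,0,0.6,0,0,0,-1],
    [0,0,0,0,0,0,-1],
    [0,0,0,0,0,0,-1],
  ],
)

```text
time: 53.72
ee_pos: [0.4474, 0.183, 0.1837]
eef_rot: [0.762, 0.648, 0.005, -0.0]
ft_force: [0.2, 0.2, 0.5]
width: 0.0867
```

```bash
python3 - <<'E'
from h import *
print(rail(-.0840,-.091),rail(-.134,-.091),rail(-.165,-.091))
p=rail(-.165,-.091);go(p[0],p[1],.17,88.4);s=r.camera('side');t=r.camera('top');crop(s,220,80,360,220,4,'pics/b15.png');crop(t,140,150,370,290,3,'pics/t15.png')
E
```

```text
[ 0.55113476 -0.06576331] [ 0.50115517 -0.064335  ] [ 0.47016782 -0.06344945]
t 53.72 pos [0.4474 0.183  0.1837] zaxis [ 0.0068  0.0061 -1.    ] jaw deg -9.3 F [0.2 0.2 0.5] w 0.0867
UNITS shift [ 0.76 -8.21 -0.46] turn ax -0.07 ay 0.08 az 19.53
```

View pics/b15.png

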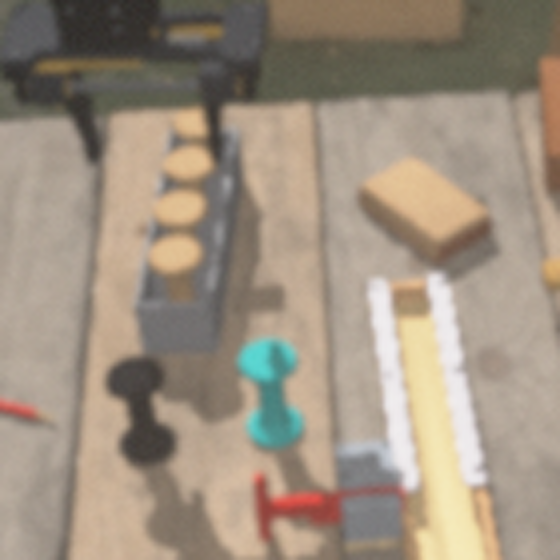

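View pics/t15.png

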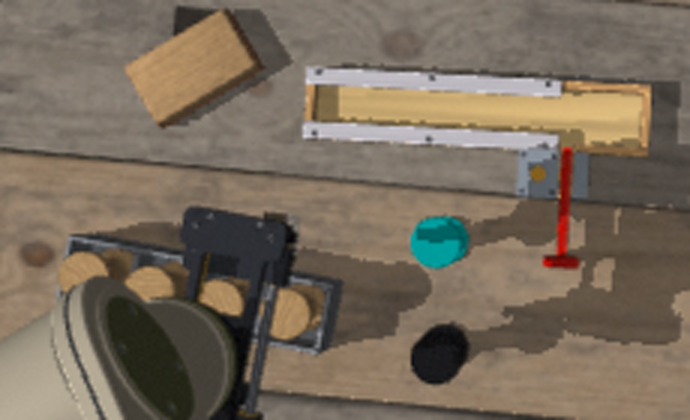

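```bash
python3 - <<'E'
from h import *
f=lambda x,y,k,ox,oy:((x+.5)/k-.5+ox,(y+.5)/k-.5+oy)
for c in[(545,268),(580,268),(562,268),(562,256)]:
    p=plane('top',*f(*c,3,140,150),.056);print(c,p.round(4))
E
```

```text
(545, 268) [ 0.4927 -0.0492  0.056 ]
(580, 268) [ 0.4934 -0.0812  0.056 ]
(562, 268) [ 0.4931 -0.0647  0.056 ]
(562, 256) [ 0.504  -0.0645  0.056 ]
```

Emit:
send_rows(
  commands=[
    [0,-0.6,0,0,0,0.05,0],
    [0,-0.8,0,0,0,0.15,0.5],
    [0,-0.85,0,0,0,0.15,1],
    [0,-0.85,0,0,0,0.2,1],
    [0,-0.85,0,0,0,0.2,1],
    [0,-0.85,0,0,0,0.2,1],
    [0,-0.85,0,0,0,0.2,1],
    [0,-0.85,0,0,0,0.2,1],
    [0,-0.85,0,0,0,0.2,1],
    [0,-0.6,0,0,0,0,1],
  ],
)

```text
time: 54.65
ee_pos: [0.438, -0.0609, 0.1731]
eef_rot: [0.71, 0.704, -0.001, -0.009]
ft_force: [-0.8, -0.1, 0.1]
width: 0.0286
```

Emit:
send_rows(
  commands=[
    [0,0,0,0,0,0,1],
    [0,0,0,0,0,0,1],
    [0,0,0,0,0,0,1],
    [0,0,0,0,0,0,1],
  ],
)

```text
time: 54.98
ee_pos: [0.4354, -0.0638, 0.1694]
eef_rot: [0.712, 0.702, -0.002, -0.012]
ft_force: [-0.5, 0.2, -0.3]
width: 0.004
```

```bash
python3 - <<'E'
from h import *
go(.455,-.0645,.03,-1.6)
E
```

```text
t 54.98 pos [ 0.4354 -0.0638  0.1694] zaxis [-0.0198  0.0139 -0.9997] jaw deg -0.8 F [-0.5  0.2 -0.3] w 0.004
UNITS shift [ 0.65 -0.02 -4.65] turn ax -0.16 ay -0.23 az -0.17
```

Emit:
send_rows(
  commands=[
    [0.1,0,-0.4,-0.08,-0.12,-0.08,1],
    [0.1,0,-0.8,-0.08,-0.12,-0.08,1],
    [0,0,-0.8,0,0,0,1],
    [0,0,-0.8,0,0,0,1],
    [0,0,-0.7,0,0,0,1],
    [0,0,-0.5,0,0,0,1],
    [0,0,0,0,0,0,1],
    [0,0,0,0,0,0,1],
    [0,0,0,0,0,0,1],
  ],
)

```text
time: 55.73
ee_pos: [0.4425, -0.0537, 0.0457]
eef_rot: [0.712, 0.702, 0.002, 0.001]
ft_force: [0.1, -0.1, -0.3]
width: 0.0007
```

```bash
python3 - <<'E'
from h import *
go(.47,-.0645,.03,-1.6)
s=r.camera('side');crop(s,250,110,370,240,5,'pics/g1.png')
E
```

```text
t 55.73 pos [ 0.4425 -0.0537  0.0457] zaxis [ 0.005   0.0017 -1.    ] jaw deg -0.8 F [ 0.1 -0.1 -0.3] w 0.0007
UNITS shift [ 0.92 -0.36 -0.52] turn ax -0.02 ay 0.06 az -0.16
```

View pics/g1.png

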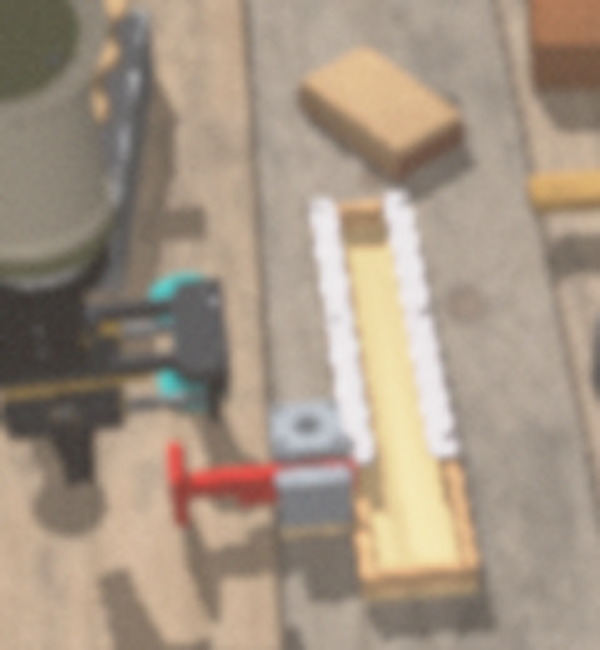

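Emit:
send_rows(
  commands=[
    [0,-0.17,-0.25,0,0,-0.08,1],
    [0,-0.17,-0.25,0,0,-0.08,1],
    [0.3,0,0,0,0,0,1],
    [0.3,0,0,0,0,0,1],
    [0,0,0,0,0,0,1],
    [0,0,0,0,0,0,1],
  ],
)

```text
time: 56.28
ee_pos: [0.4656, -0.0663, 0.0326]
eef_rot: [0.718, 0.696, 0.004, 0.004]
ft_force: [0.1, 0.6, 0.4]
width: 0.0
```

```bash
python3 - <<'E'
from h import *
go(.478,-.0645,.03,-1.6)
E
```

```text
t 56.28 pos [ 0.4656 -0.0663  0.0326] zaxis [ 0.0116 -0.0011 -0.9999] jaw deg -1.8 F [0.1 0.6 0.4] w 0.0
UNITS shift [ 0.41  0.06 -0.09] turn ax 0.01 ay 0.13 az 0.03
```

Emit:
send_rows(
  commands=[
    [0.25,0,0,0,0.06,0,1],
    [0.25,0,0,0,0,0,1],
    [0.25,0,0,0,0,0,1],
    [0.25,0,0,0,0,0,1],
    [0.25,0,0,0,0,0,1],
  ],
)

```text
time: 56.7
ee_pos: [0.5043, -0.067, 0.0325]
eef_rot: [0.718, 0.696, -0.0, 0.001]
ft_force: [-5.8, -1.4, 6.2]
width: 0.0
```

Emit:
send_rows(
  commands=[
    [0.2,0,0.02,0,0,0,1],
    [0.2,0,0,0,0,0,1],
  ],
)

```text
time: 56.87
ee_pos: [0.5163, -0.0675, 0.0325]
eef_rot: [0.718, 0.696, -0.002, 0.0]
ft_force: [-7.0, -0.6, 7.6]
width: 0.0002
```

Emit:
send_rows(
  commands=[
    [0.15,0,0,0,0,0,1],
    [0.15,0,0,0,0,0,1],
  ],
)

```text
time: 57.03
ee_pos: [0.5257, -0.0678, 0.0325]
eef_rot: [0.719, 0.696, -0.003, -0.001]
ft_force: [-7.0, -0.8, 7.4]
width: 0.0004
```

Emit:
send_rows(
  commands=[
    [0.12,0,0,0,0,0,1],
    [0.1,0,0,0,0,0,1],
  ],
)

```text
time: 57.2
ee_pos: [0.5323, -0.068, 0.0325]
eef_rot: [0.719, 0.695, -0.005, -0.002]
ft_force: [-8.8, -1.3, 8.5]
width: 0.0004
```

```bash
python3 - <<'E'
from h import *
go(.54,-.067,.03,-1.6)
s=r.camera('side');st();crop(s,250,110,370,240,5,'pics/g2.png')
E
```

```text
t 57.2 pos [ 0.5323 -0.068   0.0325] zaxis [-0.0093 -0.0045 -0.9999] jaw deg -1.9 F [-8.8 -1.3  8.5] w 0.0004
UNITS shift [ 0.26  0.03 -0.08] turn ax 0.05 ay -0.11 az 0.06
t 57.25 pos [ 0.5328 -0.068   0.0326] zaxis [-0.0088 -0.0044 -1.    ] jaw deg -1.9 F [-4.3 -1.3  5. ] w 0.0002
```

View pics/g2.png

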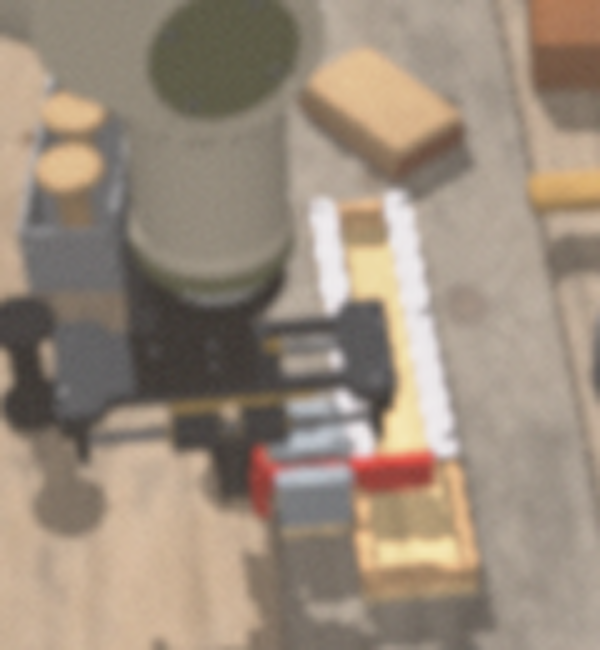

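Emit:
send_rows(
  commands=[
    [0.1,0,0,0,0,0,1],
    [0.1,0,0,0,0,0,1],
  ],
)

```text
time: 57.42
ee_pos: [0.5373, -0.0684, 0.0323]
eef_rot: [0.719, 0.695, -0.007, -0.003]
ft_force: [-20.7, -0.7, 17.0]
width: 0.0005
```

Emit:
send_rows(
  commands=[
    [0.1,0,0,0,0,0,1],
    [0.1,0,0,0,0,0,1],
  ],
)

```text
time: 57.58
ee_pos: [0.5371, -0.0685, 0.0321]
eef_rot: [0.719, 0.695, -0.014, -0.008]
ft_force: [-26.7, 0.5, 28.6]
width: 0.0005
```

At the stop: the force rises with no motion. Backing off.

Emit:
send_rows(
  commands=[
    [-0.1,0,0,0,0,0,1],
    [-0.15,0,0,0,0,0,1],
    [-0.2,0,0,0,0,0,1],
  ],
)

```text
time: 57.83
ee_pos: [0.5241, -0.0676, 0.0324]
eef_rot: [0.719, 0.695, -0.015, -0.009]
ft_force: [0.1, -0.2, -0.1]
width: 0.0006
```

Emit:
send_rows(
  commands=[
    [-0.3,0,0,0,0,0,1],
    [-0.3,0,0,0,0,0,1],
    [-0.3,0,0,0,0,0,1],
    [-0.3,0,0,0,0,0,1],
    [0,0,0.5,0,0,0,1],
    [0,0,0.8,0,0,0,1],
    [0,0,0.8,0,0,0,1],
    [0,0,0.8,0,0,0,1],
    [0,0,0.8,0,0,0,1],
  ],
)

```text
time: 58.58
ee_pos: [0.4765, -0.0669, 0.1418]
eef_rot: [0.718, 0.695, -0.017, -0.013]
ft_force: [1.1, -0.9, 0.2]
width: 0.0005
```

```bash
python3 - <<'E'
from h import *
st();s=r.camera('side');crop(s,250,110,370,240,5,'pics/g3.png')
E
```

```text
t 58.58 pos [ 0.4765 -0.0669  0.1418] zaxis [-0.0424 -0.0053 -0.9991] jaw deg -1.9 F [ 1.1 -0.9  0.2] w 0.0005
```

View pics/g3.png

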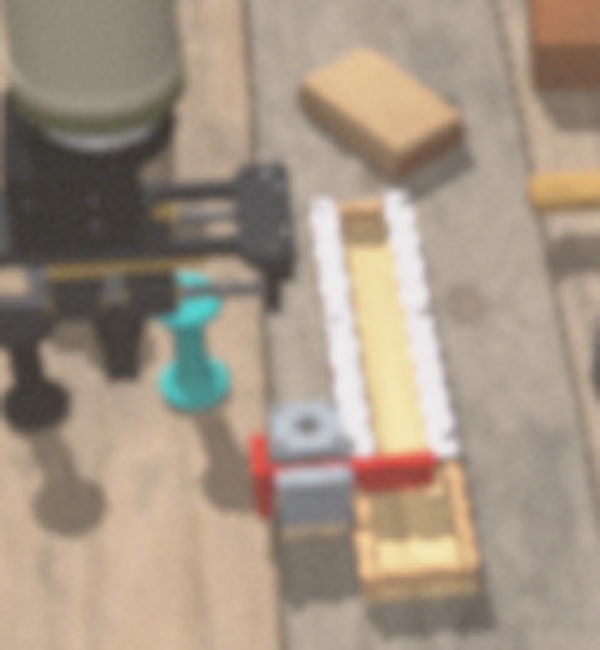

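Gate shut and held: the plate is at crop (262,470), with no force on the tool after retreat. I'll raise the arm clear and take a final look over everything.

Emit:
send_rows(
  commands=[
    [0,-0.5,0.6,0,0,0,0],
    [0,-0.8,0.6,0,0,0,-0.5],
    [0,-0.8,0.6,0,0,0,-0.5],
    [0,-0.8,0.3,0,0,0,-0.5],
    [0,-0.5,0,0,0,0,-0.5],
    [0,0,0,0,0,0,-0.5],
    [0,0,0,0,0,0,-0.5],
    [0,0,0,0,0,0,-0.5],
    [0,0,0,0,0,0,-0.5],
  ],
)

```text
time: 59.38
ee_pos: [0.4747, -0.1706, 0.2143]
eef_rot: [0.718, 0.696, -0.015, -0.006]
ft_force: [-0.1, -0.4, 0.1]
width: 0.0525
```

```bash
python3 - <<'E'
from h import *
st();s=r.camera('side');t=r.camera('top');cv2.imwrite('pics/fs.png',s);cv2.imwrite('pics/ft.png',t)
crop(s,225,90,350,330,2.4,'pics/fs2.png')
E
```

```text
t 59.38 pos [ 0.4747 -0.1706  0.2143] zaxis [-0.0309 -0.0123 -0.9994] jaw deg -1.7 F [-0.1 -0.4  0.1] w 0.0525
```

View pics/fs.png

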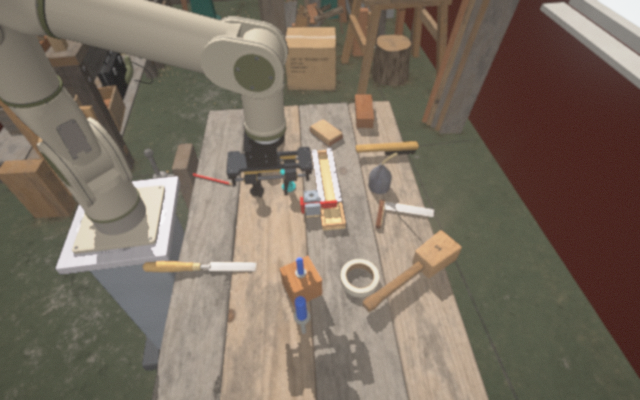

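View pics/ft.png

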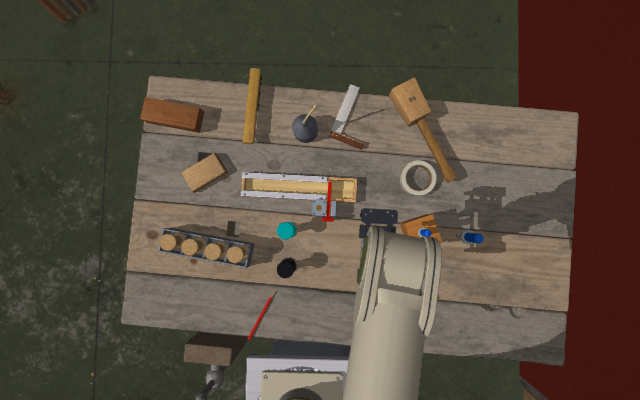

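```bash
python3 - <<'E'
from h import *
for f in('top0','ft'):
    im=cv2.imread(f'pics/{f}.png')[170:250,310:345].astype(int)
    m=(im[...,2]>130)&(im[...,1]<60)&(im[...,0]<60);v,u=np.nonzero(m);print(f,m.sum(),u.mean()+310,v.mean()+170,v.max()+170)
    # side view too
for f in('side0','fs'):
    im=cv2.imread(f'pics/{f}.png')[190:220,295:345].astype(int)
    m=(im[...,2]>130)&(im[...,1]<80)&(im[...,0]<80);v,u=np.nonzero(m);print(f,m.sum(),u.mean()+295,v.mean()+190,u.min()+295)
r.close_job()
E
```

```text
top0 86 328.25581395348837 208.7325581395349 220
ft 112 328.50892857142856 203.51785714285714 220
side0 85 323.98823529411766 204.6 302
fs 71 322.6478873239437 204.98591549295776 302
the job is handed in; nothing more can be done
```

I did the whole job as asked and handed it in at about 59 s of the 210 s allowed.

- **Gate release:** I pushed the 120 mm pin down through the housing hole, the red gate sprang open, and I put the pin straight back in its block.
- **Bobbins:** all four went one at a time along the channel to the exit pocket, and each was lifted out there and stood in its own tray compartment. The tray had already been knocked aside before the first placing, so I measured it again.
- **Gate shut:** I pushed the gate to its stop, where the wrist force components reached about 27 N (x) and 29 N (z), and backed off.

**Last checks**
- **Rail and tray:** the final pictures show the rail empty and the four bobbins upright in the tray.
- **Pin:** it stands in its block.
- **Bystanders and look-alikes:** the sanding block, tape roll, oil can and look-alikes show no visible movement.
- **Gate:** the outer edge of its push plate is at the same pixels as at the start in both views (row 220 in the top view, column 302 in the side view). The centre of its red area reads up to 5 pixels differently from the start. I put that down to changed shadows and did not check it further.
- **Bobbin width:** the gripper read 42 to 44 mm on the 47 mm bobbin heads. I did not find out why, but the grips held.

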